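# Stack two spacer plates flat in the press jig and clamp them

### The job

Lay the small blue spacer plate lengthwise in the middle of the jig's stepped nest and press it down until it lies flat on the bed; only then lay the larger bare aluminium plate on top of it and press that down flat too. Then push the toggle clamp's red handle all the way down, past its dead centre, so that the rubber pad holds the stack; leave the other things on the table alone.

Things in the scene. Friction and masses are not known exactly. Their poses are not given: they have to be found in the camera images.
- lower_center (a point): centre of the small blue-coated aluminium spacer plate, 70 x 36 x 10 mm (its x, y, z), about 70 g. At the start it lies on a wooden rest 20 mm high, 60 mm long and 22 mm wide, narrower than the plate, so that both long edges overhang by 7 mm
- upper_center (a point): centre of the larger bare aluminium spacer plate, 110 x 46 x 10 mm (its x, y, z), about 140 g. At the start it lies on another such wooden rest (20 mm high, 22 mm wide); its long edges overhang by 12 mm
- seat (a point): centre of the bed's top in the nest of the green jig bolted to the table, 40 mm above the table; z up, x along the nest towards the clamp, y across. Plates lie lengthwise along x, centred within about 5 mm. The bed is 79 mm long and 24 mm wide, narrower than the plates, with room for fingers on both sides. Lying flat, the blue plate's centre is 5 mm above this point, the larger plate's 15 mm
- step (a point): centre of the top of the dark step at the bed's end away from the clamp, 10 mm above the bed, 49 mm from seat (-x); a twin stands at the clamp end. Steps run from 39.5 to 59 mm from the seat, then a lip, its top 8 mm higher. The blue plate drops between the steps (4.5 mm play each end), top level with them; the larger one lies on it and the steps, between the lips (4.5 mm play)
- bar_l1 (a joint): brass knock-out bar in the bed, across the nest, 27 mm from seat away from the clamp (-x): height it stands proud, m; 3 to 5 mm at the start, so it holds the blue plate up, often cocked. Held by about 6 N of friction: sinks when the plate is pressed over it and stays down; at 0 the plate meets solid steel
- bar_l2 (a joint): the same, 27 mm from seat towards the clamp (+x), also under the blue plate
- bar_u1 (a joint): the same kind of bar in the step, 50 mm from seat away from the clamp (-x), under the larger plate
- bar_u2 (a joint): the same, 50 mm from seat towards the clamp (+x), under the larger plate
- clamp_handle (a joint): toggle clamp handle angle: 0 open, as found; grows as the handle is pushed down; dead centre 0.50, end stop 0.87 rad (shut). A spring drives it back open before dead centre and on to shut after it. Takes about 12 N at the grip, less later. At 0 it leans 0.90 rad (52 degrees) above level, pointing away from the nest (+x of the seat); shut it is nearly level
- handle_grip (a point): point on the axis of the clamp's red handle, 95 mm from its pivot; the grip is 18 mm thick and ends 29 mm beyond this point. The pivot lies at x = 125, y = 0, z = 35 mm from seat in its axes; the handle swings in the seat's x-z plane
- clamp_pad: centre of the face of the clamp's sprung rubber pad, 18 mm across. Open, the clamp arm stands nearly upright beside the nest, over a point 108 mm from seat (+x), its pivot 45 mm and its top 120 mm above it; it leans 7 degrees towards the nest; as the handle goes down the arm swings over the nest and the pad presses the larger plate 36 mm from the seat (+x)
- oil: orange oil bottle, 50 mm across, 140 mm tall, standing behind the jig; leave it
- wrench: steel wrench lying on the table, far left; leave it
- collar: steel collar, 60 mm across, 22 mm high, lying near the robot, right; leave it
- cup: dark steel stepped cup, 44 mm across, 30 mm high, near the robot, left; leave it
There are look-alikes about, which are no part of the job. Of the things shaped like the part that bears upper_center, the aluminium one is meant.

How it is judged:
On the way, in this order (a step that is already met when the one before it is completed fails the run):
1. the blue plate is pressed flat on the bed, the larger plate still away (x of lower_center in the frame of seat between -0.007 and 0.007 m and y of lower_center in the frame of seat between -0.007 and 0.007 m and z of lower_center in the frame of seat between 0.0035 and 0.0065 m and angle between lower_center's own z axis and vertical below 0.02 rad and angle between the x axis of lower_center and the x axis of seat, either way round below 0.12 rad and horizontal distance between upper_center and seat above 0.08 m), for 0.2 s.
2. the larger plate is pressed flat on the blue one, the clamp still open (x of lower_center in the frame of seat between -0.007 and 0.007 m and y of lower_center in the frame of seat between -0.007 and 0.007 m and z of lower_center in the frame of seat between 0.0035 and 0.0065 m and angle between each of lower_center, upper_center's own z axis and vertical below 0.02 rad and angle between the x axis of each of lower_center, upper_center and the x axis of seat, either way round below 0.12 rad and x of upper_center in the frame of seat between -0.007 and 0.007 m and y of upper_center in the frame of seat between -0.007 and 0.007 m and z of upper_center in the frame of seat between 0.0135 and 0.0165 m and value of joint clamp_handle below 0.3 rad), for 0.2 s.
3. the clamp handle is pushed down past dead centre (value of joint clamp_handle above 0.82 rad), for 0.2 s.
At the end, for the whole second after the job is handed in: Both plates lie flat in the nest (tilt under 0.02 rad, within 1.5 mm of their seated height, within 7 mm of the centre each way along and across, within 0.12 rad of the nest's direction) and at rest, the clamp handle is past 0.82 rad, and the clamp's pad bears on the larger plate with more than 2 N (x of lower_center in the frame of seat between -0.007 and 0.007 m and y of lower_center in the frame of seat between -0.007 and 0.007 m and z of lower_center in the frame of seat between 0.0035 and 0.0065 m and angle between each of lower_center, upper_center's own z axis and vertical below 0.02 rad and angle between the x axis of each of lower_center, upper_center and the x axis of seat, either way round below 0.12 rad and x of upper_center in the frame of seat between -0.007 and 0.007 m and y of upper_center in the frame of seat between -0.007 and 0.007 m and z of upper_center in the frame of seat between 0.0135 and 0.0165 m and value of joint clamp_handle above 0.82 rad and linear speed of each of lower, upper below 0.02 m/s and contact force between clamp_pad and upper above 2 N); the robot touches nothing.
It fails at once if the oil is knocked away (moved over 30 mm) (distance of oil from where it was at the start of the episode above 0.03 m).
It fails at once if the wrench is knocked away (moved over 30 mm) (distance of wrench from where it was at the start of the episode above 0.03 m).
It fails at once if the collar is knocked away (moved over 30 mm) (distance of collar from where it was at the start of the episode above 0.03 m).
It fails at once if the cup is knocked away (moved over 30 mm) (distance of cup from where it was at the start of the episode above 0.03 m).
It also fails if it takes over 72 s, if anything falls off the work surface, if the arm or the gripper's body presses on something with over 40 N, if the wrist force passes 120 N, or if a joint passes its speed limit or range.

### The arm

A 6-joint arm with a two-finger parallel gripper is mounted at the origin on the work surface. World frame = base frame: x ahead of the robot, y to its left, z up, the work surface at z = 0. Lengths are in m, angles in rad, forces in N, time in s.
With the tool pointing down it reaches from about 0.25 to 0.775 m from the base axis. Payload 4 kg.
Tool frame: the origin (TCP) lies midway between the tips of the shut fingers; the grasp point (between the pads) lies 19 mm behind it (robot.tcp_to_grasp is the distance from the TCP to the grasp point, in m); x points along the fingers, y is the direction in which the jaws open and shut, and the axes are right-handed (so a half turn about x gives the same grasp; the last joint's range is limited). The gripper opens to 94 mm and grips with 3 to 60 N. Pads are 16 mm wide; open, the fingers measure 119 mm over their backs; the gripper's body (75 mm by 177 mm) begins 78 mm behind the grasp point.
Start: joints at [1.004, 0.087, 1.371, -0, 1.684, -0.103], TCP at [0.246, 0.492, 0.206] pointing down, gripper open.
Joint ranges: [-3.1, 3.1], [-0.76, 2.03], [0.27, 2.55], [-1.08, 4.22], [0.17, 2.65], [-2.57, 2.57]. Speed limits (rad/s): [2.79, 2.79, 3.14, 3.14, 3.14, 3.14].

### API

Orientations are given as [roll, pitch, yaw] about the fixed x, y, z axes, in that order (R = Rz(yaw) Ry(pitch) Rx(roll)).
In Python, from bench import robot gives the robot as it stands.
- The arm moves only by the tool send_rows, never from a script. Its argument "increments" is a list of rows, each a list of 5 numbers: the opening, from -1 (shut) to 1 (fully open), so that 0 is half open, then the shift along the tool's x, y, z in m, then the turn about the tool's x in rad. In form: [[hand, tx, ty, tz, roll], ...]. A call has 1 to 5 rows; each row is the pose to reach, as a shift and turn from the pose commanded when the call began, along the tool's axes at that moment; what a row does not reach only later rows make up. A row lasts 1/12 s, in which the tool goes at most 41.7 mm and 7.16 degrees, less where a joint would pass 70% of its speed; a pose out of reach is approached as far as the arm can. A call with a gripper value outside its range is refused whole. The fingers move at their own pace and stop on an object; the grip force is fixed at half the most. Time passes only in rows, so rows that repeat a pose let the fingers close. It gives the time, the measured TCP pose, the force and the opening at its end, in the units of the state.
- robot.get_obs(): the state, without advancing time (a new reading comes with each control period).
- robot.snapshot(name): name is "scene" or "top" or "wrist"; returns a dict with "image" (420x560x3 uint8, red, green, blue), "intrinsics" (3x3 intrinsics, pixels), "world_from_camera" (4x4, takes a point from camera to world coordinates). Camera axes: x right, y down, z forward; pixel columns grow to the right and rows downward; lengths in m; the calibration is good to about 2 mm. A picture is of the moment at which its call begins. There is no depth.
- robot.close_job(): hands the job in, once; it reports no verdict.
The state is a dict: "time": time; "joint_positions": joint angles; "qvel": joint speeds; "joint_torque": joint torques, N m; "tool_pos": TCP position; "ee_rot": TCP orientation; "wrist_force": force on the tool from outside, world axes, zero at the start; "wrist_torque": the same for the moment, N m; "width": finger opening in m.
Only numpy, scipy, OpenCV 4.12 (cv2) and the standard library are available. Lean on these libraries where they do the work, as an engineer would, in place of code of your own. Each camera call takes 0.05 s, during which the arm holds its last target.

## Working session

There is one attempt and no reset: what is moved stays moved. The work goes in short steps, Python scripts to look and compute and a tool call to move; the robot and the scene stay as the last step left them, time stands still between calls to the robot, and variables do not carry over. Pictures are saved under pics/ and viewed, and the job is handed in when it is done.

Besides the shell and the picture viewer there is one more tool, called after "Emit:" as name(argument=value, ...), one argument or row to a line, values as JSON. send_rows: Moves the arm, as the interface text tells. Its arguments: {"type":"object","properties":{"increments":{"type":"array"}},"required":["increments"]}

```bash
mkdir -p pics; ls; python3 - <<'E'
from bench import robot
import cv2
o=robot.get_obs();print(o)
import json,numpy as np
for n in ["scene","top","wrist"]:
    s=robot.snapshot(n);cv2.imwrite(f"pics/{n}0.png",s["image"][:,:,::-1]);print(n,s["intrinsics"],s["world_from_camera"])
    np.savez(f"{n}0.npz",**s)
E
```

```text
pics
{'time': 0.0, 'joint_positions': array([ 1.00387199e+00,  8.79684732e-02,  1.37228432e+00, -4.22978128e-06,
        1.68358871e+00, -1.03092947e-01]), 'qvel': array([-0.00054944,  0.00051539,  0.00139495, -0.0012162 , -0.00043029,
        0.00120805]), 'joint_torque': array([-6.16566085e-04, -3.40177524e+01, -3.02425110e+01,  7.17893173e-02,
        3.30612890e-02, -1.60436202e-04]), 'tool_pos': array([0.24575738, 0.49141363, 0.20428157]), 'ee_rot': array([-1.67201989,  1.56854747, -2.13585175]), 'wrist_force': array([-0.26528939,  0.14667209,  0.19524494]), 'wrist_torque': array([ 0.05700846,  0.00493137, -0.03293816]), 'width': 0.09397296209814014}
scene [[385.03274933   0.         284.08612476]
 [  0.         385.03274933 208.83025517]
 [  0.           0.           1.        ]] [[-0.67542039  0.53617137 -0.50628802  1.11065423]
 [ 0.73735245  0.50117128 -0.45292241  0.55423799]
 [ 0.01089299 -0.67922574 -0.73384858  1.04539311]
 [ 0.          0.          0.          1.        ]]
top [[414.44246537   0.         284.5952926 ]
 [  0.         414.44246537 210.21483111]
 [  0.           0.           1.        ]] [[ 2.35564805e-02 -9.95228780e-01  9.46824532e-02  3.17315635e-01]
 [-9.99720884e-01 -2.36212713e-02  4.36580243e-04 -3.80422668e-03]
 [ 1.80202269e-03 -9.46663101e-02 -9.95507430e-01  1.68995050e+00]
 [ 0.00000000e+00  0.00000000e+00  0.00000000e+00  1.00000000e+00]]
wrist [[368.33938556   0.         282.71284192]
 [  0.         368.33938556 211.73490732]
 [  0.           0.           1.        ]] [[ 0.44823806  0.86194106  0.23693933  0.1764694 ]
 [ 0.89391332 -0.43182738 -0.12018357  0.52630882]
 [-0.00127426  0.26567408 -0.96406206  0.38428903]
 [ 0.          0.          0.          1.        ]]
```

View pics/scene0.png

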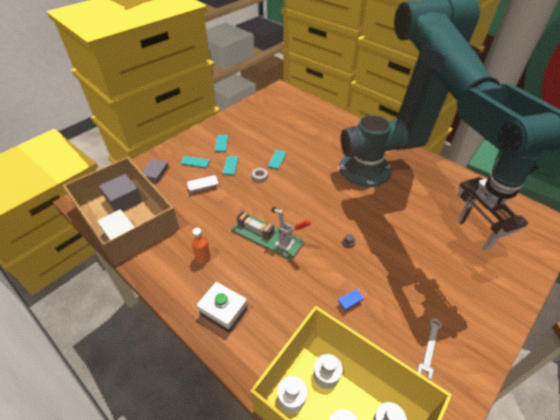

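View pics/top0.png

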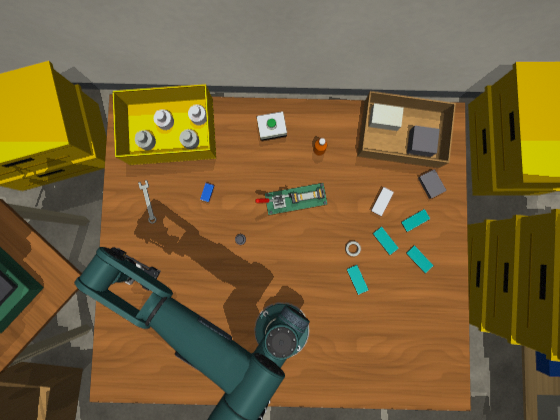

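View pics/wrist0.png

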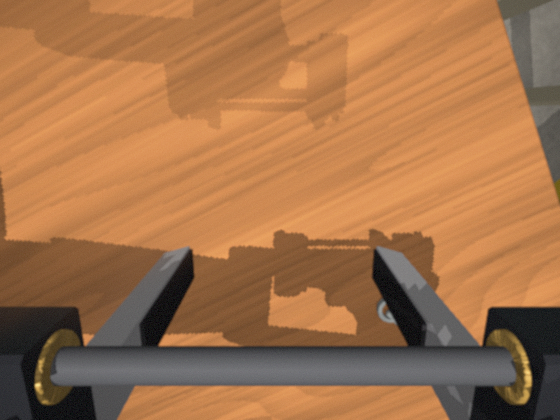

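```bash
python3 - <<'E'
import cv2
im=cv2.imread("pics/top0.png")
a=cv2.resize(im[170:230,180:340],None,fx=5,fy=5,interpolation=cv2.INTER_CUBIC)
b=cv2.resize(im[160:300,340:450],None,fx=4,fy=4,interpolation=cv2.INTER_CUBIC)
cv2.imwrite("pics/ca.png",a);cv2.imwrite("pics/cb.png",b)
im=cv2.imread("pics/scene0.png")
cv2.imwrite("pics/cc.png",cv2.resize(im[130:320,140:370],None,fx=3.4,fy=3.1,interpolation=cv2.INTER_CUBIC))
E
```

```text
(no output)
```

View pics/ca.png

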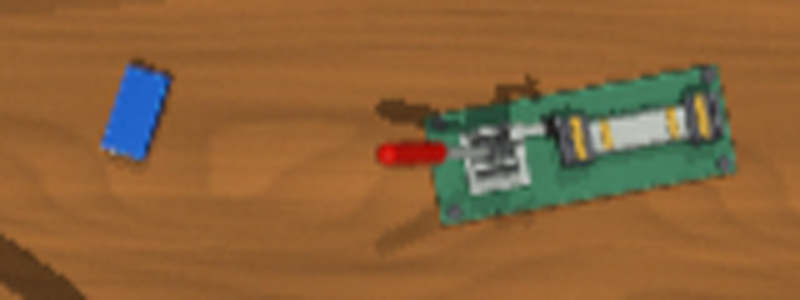

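View pics/cb.png

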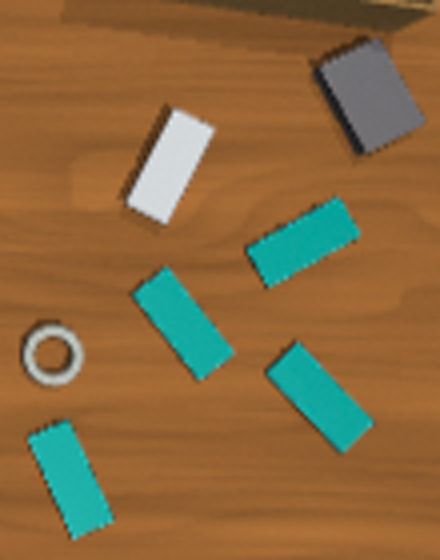

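View pics/cc.png

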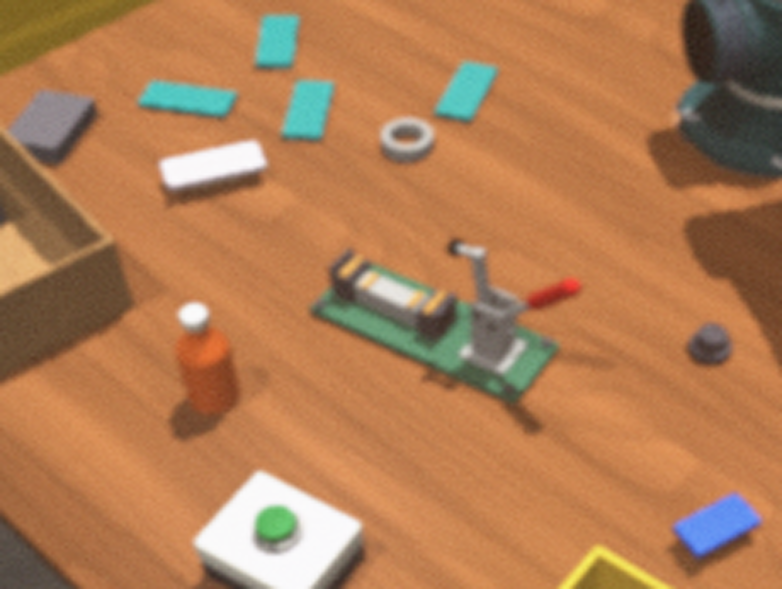

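```bash
cat > h.py <<'E'
import numpy as np,cv2
def ray(s,uv):
    K=s["intrinsics"];T=s["world_from_camera"]
    d=T[:3,:3]@np.linalg.solve(K,np.array([uv[0],uv[1],1.]))
    return T[:3,3],d
def dep(s,uv,z):
    c,d=ray(s,uv);return c+d*(z-c[2])/d[2]
def proj(s,p):
    K=s["intrinsics"];T=s["world_from_camera"]
    q=K@(T[:3,:3].T@(np.asarray(p)-T[:3,3]));return q[:2]/q[2]
def blob(s,lo,hi,z,box=None,n=1):
    hsv=cv2.cvtColor(s["image"],cv2.COLOR_RGB2HSV)
    m=cv2.inRange(hsv,np.array(lo),np.array(hi))
    if box is not None:
        x0,y0,x1,y1=box;k=np.zeros_like(m);k[y0:y1,x0:x1]=m[y0:y1,x0:x1];m=k
    out=[]
    cs=sorted(cv2.findContours(m,cv2.RETR_EXTERNAL,cv2.CHAIN_APPROX_NONE)[0],key=cv2.contourArea)[::-1][:n]
    for c in cs:
        mk=np.zeros_like(m);cv2.drawContours(mk,[c],-1,255,-1)
        ys,xs=np.nonzero(mk)
        P=np.array([dep(s,(x,y),z)[:2] for x,y in zip(xs,ys)])
        ctr=P.mean(0);w,V=np.linalg.eigh(np.cov(P.T))
        v=V[:,1];L=np.sqrt(12*w)[::-1]
        out.append((ctr.round(4),round(float(np.degrees(np.arctan2(v[1],v[0]))),1),L.round(4),len(xs)))
    return out
E
python3 - <<'E'
import numpy as np,cv2
from h import *
for n,boxes in [("top",[(190,175,230,210),(365,180,400,220),(285,180,335,215)]),("scene",[(325,280,370,315),(180,170,222,196),(230,205,280,245)])]:
    s=dict(np.load(f"{n}0.npz"))
    print(n,"blue",blob(s,(105,120,60),(125,255,255),.03,boxes[0]))
    print("alu",blob(s,(0,0,150),(180,60,255),.03,boxes[1]))
    print("bars",blob(s,(15,110,120),(35,255,255),.049,boxes[2],6))
    hs=cv2.cvtColor(s["image"],cv2.COLOR_RGB2HSV)
    print("green",blob(s,(60,70,40),(85,255,255),.006,(225,180,335,260) if n=="top" else (225,200,310,260),2))
    if n=="top":
        print(hs[190:212,302],hs[198,285:330])
E
```

```text
top blue [(array([0.5419, 0.3131]), 165.1, array([0.0698, 0.0368]), 157)]
alu [(array([ 0.5214, -0.3956]), 153.2, array([0.1104, 0.0458]), 310)]
bars [(array([ 0.5455, -0.1423]), -166.3, array([0.0336, 0.008 ]), 17), (array([ 0.5283, -0.0435]), -167.2, array([0.036 , 0.0076]), 17), (array([ 0.4766, -0.1132]), 154.2, array([0.0324, 0.0138]), 14), (array([ 0.4692, -0.0728]), 64.3, array([0.0186, 0.0123]), 9), (array([ 0.546 , -0.1664]), -169.4, array([0.0349, 0.0078]), 11), (array([ 0.5432, -0.1189]), -170.8, array([0.0249, 0.0065]), 8)]
green [(array([ 0.502 , -0.0491]), 99.5, array([0.2394, 0.0447]), 464), (array([ 0.5602, -0.0455]), 100.8, array([0.2298, 0.0221]), 274)]
[[ 74 122 128]
 [ 73 117 116]
 [ 74 121  80]
 [ 62  27 122]
 [ 42  14 188]
 [ 32  18 189]
 [ 29  29 191]
 [ 23  72 198]
 [ 22  99 195]
 [ 21  84 157]
 [ 69  47  93]
 [ 74 117 111]
 [ 74 121 116]
 [ 74 118 128]
 [ 73 121 131]
 [ 74 123 131]
 [ 74 122 130]
 [ 75 123 131]
 [ 67  89 118]
 [ 14 165 116]
 [ 14 169 154]
 [ 14 169 154]] [[ 73 106 125]
 [ 74 123 126]
 [ 74 121 124]
 [ 74 120 125]
 [ 74 124 109]
 [ 74 121 110]
[... 716 characters left out ...]
, 0.0558]), 299)]
bars [(array([ 0.5436, -0.1444]), -168.7, array([0.0337, 0.0134]), 28), (array([ 0.523 , -0.0451]), -164.6, array([0.0348, 0.01  ]), 23), (array([ 0.522 , -0.1236]), 133.0, array([0.0085, 0.    ]), 2), (array([ 0.5193, -0.114 ]), nan, array([nan, nan]), 1), (array([ 0.5179, -0.1056]), nan, array([nan, nan]), 1), (array([ 0.5131, -0.0837]), 100.8, array([0.035 , 0.0034]), 8)]
green [(array([ 0.5527, -0.0592]), 110.8, array([0.1545, 0.0518]), 254), (array([0.4997, 0.0588]), -164.5, array([0.0579, 0.0208]), 79)]h.py:22: RuntimeWarning: Degrees of freedom <= 0 for slice
  ctr=P.mean(0);w,V=np.linalg.eigh(np.cov(P.T))
  c *= np.true_divide(1, fact)
  c *= np.true_divide(1, fact)
```

```bash
cat > g.py <<'E'
import sys,numpy as np
from scipy.spatial.transform import Rotation as Ro
from bench import robot
# usage g.py x y z phi(deg, jaw dir mod 180); prints tool shift
o=robot.get_obs();R=Ro.from_euler("xyz",o["ee_rot"]).as_matrix()
p=o["tool_pos"];phi=np.degrees(np.arctan2(R[1,1],R[0,1]))
print("t",round(o["time"],2),"p",p.round(4),"phi",round(phi,1),"tilt",np.degrees(np.arccos(-R[2,0])).round(2),"F",o["wrist_force"].round(1),"T",o["wrist_torque"].round(2),"w",round(o["width"],4),"q",o["joint_positions"].round(2))
if len(sys.argv)>4:
    a=[float(v) for v in sys.argv[1:5]]
    d=R.T@(np.array(a[:3])-p)
    th=-(((a[3]-phi)+90)%180-90)
    print("shift",d.round(4),"roll",np.radians(th).round(4))
E
python3 g.py 0.543 0.314 0.12 75.1
```

```text
t 0.15 p [0.2458 0.4915 0.2046] phi 63.4 tilt 0.1 F [ 0.6  0.3 -0.7] T [ 0.   -0.02  0.01] w 0.094 q [ 1.    0.09  1.37 -0.    1.68 -0.1 ]
shift [ 0.0846 -0.0257  0.3452] roll -0.2037
```

Emit:
send_rows(
  increments=[
    [1,0.01,-0.003,0.04,-0.1],
    [1,0.02,-0.006,0.08,-0.2],
    [1,0.03,-0.009,0.12,-0.2037],
    [1,0.04,-0.012,0.16,-0.2037],
    [1,0.05,-0.015,0.2,-0.2037],
  ],
)

```text
time: 0.57
tool_pos: [0.4193, 0.3878, 0.1548]
ee_rot: [-2.616, 1.571, -2.876]
wrist_force: [-0.1, -0.0, -0.1]
width: 0.0941
```

```bash
python3 g.py 0.543 0.314 0.12 75.1
```

```text
t 0.57 p [0.4193 0.3878 0.1548] phi 75.1 tilt 0.02 F [-0.1 -0.  -0.1] T [ 0.05 -0.02 -0.03] w 0.0941 q [ 0.65  0.15  1.4   0.    1.59 -0.66]
shift [ 0.0347 -0.0396  0.1385] roll 0.0005
```

Emit:
send_rows(
  increments=[
    [1,0.009,-0.01,0.035,0],
    [1,0.018,-0.02,0.07,0],
    [1,0.027,-0.03,0.105,0],
    [1,0.0347,-0.0396,0.1385,0],
    [1,0.0347,-0.0396,0.1385,0],
  ],
)

```text
time: 0.98
tool_pos: [0.5455, 0.3102, 0.1173]
ee_rot: [-1.731, 1.566, -1.997]
wrist_force: [-1.8, -1.1, 0.2]
width: 0.094
```

```bash
python3 g.py 0.543 0.314 0.12 75.1; python3 - <<'E'
from bench import robot
import cv2,numpy as np
from h import *
s=robot.snapshot("wrist");cv2.imwrite("pics/w1.png",s["image"][:,:,::-1]);np.savez("w1.npz",**s)
print(blob(s,(105,120,60),(125,255,255),.03))
E
```

```text
t 0.98 p [0.5455 0.3102 0.1173] phi 74.7 tilt 0.26 F [-1.8 -1.1  0.2] T [0.01 0.04 0.01] w 0.094 q [ 0.43  0.29  1.31 -0.    1.55 -0.88]
shift [-0.0028  0.0029 -0.0034] roll -0.0065
[(array([0.5408, 0.3159]), 164.1, array([0.0697, 0.0352]), 4203)]
```

View pics/w1.png

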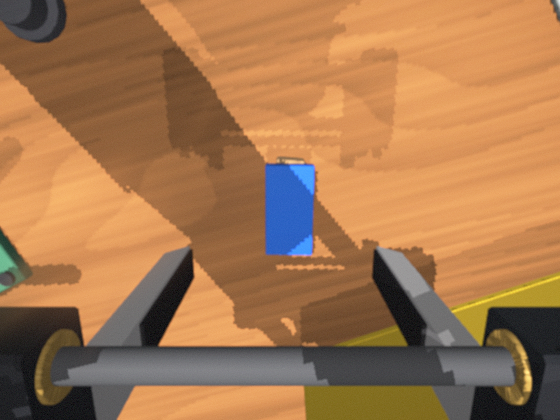

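```bash
python3 g.py 0.5415 0.315 0.01 74.6
```

```text
t 1.03 p [0.5433 0.3124 0.1183] phi 74.8 tilt 0.22 F [-0.2  0.7  0.6] T [ 0.01 -0.03 -0.04] w 0.0941 q [ 0.43  0.29  1.31 -0.    1.55 -0.87]
shift [ 0.1083  0.0023 -0.0021] roll 0.0039
```

Emit:
send_rows(
  increments=[
    [1,0.035,0.001,0,0.004],
    [1,0.065,0.001,0,0.004],
    [1,0.08,0.001,0,0.004],
    [1,0.08,0.001,0,0.004],
    [1,0.08,0.001,0,0.004],
  ],
)

```text
time: 1.45
tool_pos: [0.5406, 0.3167, 0.0401]
ee_rot: [-2.642, 1.568, -2.905]
wrist_force: [1.1, 0.2, 0.9]
width: 0.0943
```

```bash
python3 g.py 0.5415 0.315 0.01 74.6; python3 - <<'E'
from bench import robot
import cv2,numpy as np
from h import *
s=robot.snapshot("wrist");cv2.imwrite("pics/w2.png",s["image"][:,:,::-1]);np.savez("w2.npz",**s)
print(blob(s,(105,120,60),(125,255,255),.03))
E
python3 g.py
```

```text
t 1.45 p [0.5406 0.3167 0.0401] phi 74.9 tilt 0.13 F [1.1 0.2 0.9] T [-0.01 -0.03 -0.04] w 0.0943 q [ 0.44  0.34  1.4   0.    1.4  -0.87]
shift [ 0.0301 -0.0014  0.0013] roll 0.0059
[(array([0.54  , 0.3161]), 164.1, array([0.0706, 0.0352]), 7607)]
t 1.5 p [0.542  0.3171 0.042 ] phi 74.9 tilt 0.08 F [ 0.1 -0.2  0.9] T [-0.   -0.03  0.05] w 0.094 q [ 0.44  0.34  1.4   0.    1.4  -0.87]
```

View pics/w2.png

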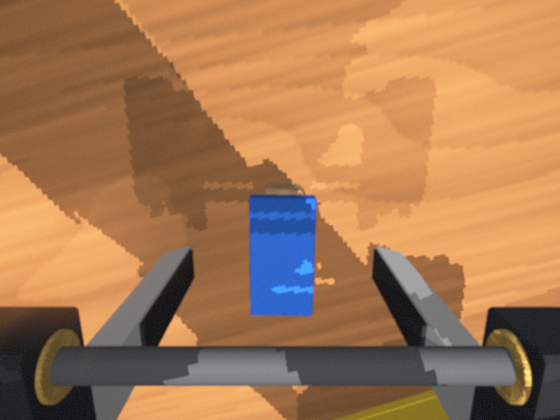

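Emit:
send_rows(
  increments=[
    [1,0.02,0,-0.001,0],
    [1,0.031,0,-0.0015,0],
    [1,0.031,0,-0.0015,0],
    [-1,0.031,0,-0.0015,0],
    [-1,0.031,0,-0.0015,0],
  ],
)

```text
time: 1.92
tool_pos: [0.5413, 0.3169, 0.0111]
ee_rot: [0.729, 1.569, 0.465]
wrist_force: [-0.8, 0.3, -0.1]
width: 0.0841
```

Emit:
send_rows(
  increments=[
    [-1,0,0,0,0],
    [-1,0,0,0,0],
    [-1,0,0,0,0],
    [-1,0,0,0,0],
    [-1,0,0,0,0],
  ],
)

```text
time: 2.33
tool_pos: [0.5408, 0.3165, 0.01]
ee_rot: [0.821, 1.57, 0.557]
wrist_force: [-0.2, 0.1, 0.3]
width: 0.0508
```

```bash
python3 g.py 0.537 -0.093 0.15 9.8; python3 - <<'E'
from bench import robot
import cv2,numpy as np
from h import *
s=robot.snapshot("wrist");cv2.imwrite("pics/w3.png",s["image"][:,:,::-1]);np.savez("w3.npz",**s)
print(blob(s,(105,120,60),(125,255,255),.03))
E
```

```text
t 2.33 p [0.5408 0.3165 0.01  ] phi 74.9 tilt 0.02 F [-0.2  0.1  0.3] T [ 0.04 -0.02 -0.01] w 0.0508 q [ 0.44  0.36  1.44  0.    1.34 -0.87]
shift [-0.1401 -0.3963  0.1033] roll 1.1356
[(array([0.5396, 0.3161]), 164.1, array([0.0712, 0.0352]), 10253)]
```

View pics/w3.png

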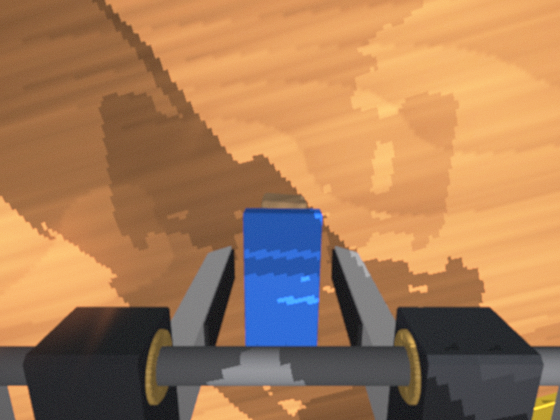

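Emit:
send_rows(
  increments=[
    [-1,0,0,0,0],
    [-1,0,0,0,0],
    [-1,0,0,0,0],
    [-1,0,0,0,0],
    [-1,-0.01,0,0,0],
  ],
)

```text
time: 2.8
tool_pos: [0.5389, 0.3157, 0.0175]
ee_rot: [-2.454, 1.566, -2.718]
wrist_force: [0.0, -0.8, -1.4]
width: 0.0358
```

Emit:
send_rows(
  increments=[
    [-1,-0.035,0,0,0],
    [-1,-0.075,0,0,0],
    [-1,-0.11,0,0,0.1],
    [-1,-0.14,0,0,0.2],
    [-1,-0.14,0,0,0.3],
  ],
)

```text
time: 3.22
tool_pos: [0.5442, 0.3183, 0.1701]
ee_rot: [1.018, 1.555, 0.449]
wrist_force: [0.6, -0.3, 0.1]
width: 0.0353
```

```bash
python3 g.py 0.537 -0.093 0.15 9.8; python3 - <<'E'
from bench import robot
import cv2,numpy as np
from h import *
s=robot.snapshot("wrist");cv2.imwrite("pics/w4.png",s["image"][:,:,::-1]);np.savez("w4.npz",**s)
E
```

```text
t 3.22 p [0.5442 0.3183 0.1701] phi 57.4 tilt 0.91 F [ 0.6 -0.3  0.1] T [ 0.03 -0.05 -0.06] w 0.0353 q [ 0.44  0.26  1.24  0.    1.62 -0.56]
shift [ 0.0172 -0.3506  0.2154] roll 0.8309
```

View pics/w4.png

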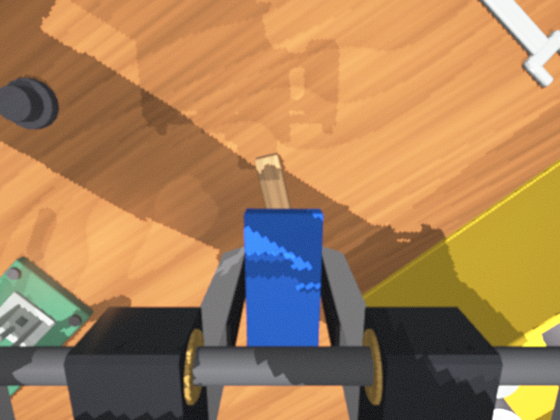

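```bash
python3 g.py 0.537 -0.093 0.215 9.8
```

```text
t 3.27 p [0.5431 0.3177 0.1665] phi 57.2 tilt 0.64 F [ 0.1 -0.7 -1.5] T [-0.01  0.01  0.01] w 0.0358 q [ 0.44  0.26  1.24  0.    1.62 -0.56]
shift [-0.0505 -0.3482  0.2175] roll 0.8278
```

Emit:
send_rows(
  increments=[
    [-1,-0.03,-0.02,0.01,0.1],
    [-1,-0.055,-0.05,0.03,0.2],
    [-1,-0.055,-0.083,0.051,0.3],
    [-1,-0.055,-0.116,0.072,0.4],
    [-1,-0.055,-0.15,0.093,0.5],
  ],
)

```text
time: 3.68
tool_pos: [0.5385, 0.1386, 0.2147]
ee_rot: [-1.982, 1.571, -3.048]
wrist_force: [1.0, -0.3, -1.1]
width: 0.0354
```

```bash
python3 g.py 0.537 -0.093 0.215 9.8
```

```text
t 3.68 p [0.5385 0.1386 0.2147] phi 28.9 tilt 0.02 F [ 1.  -0.3 -1.1] T [-0.01  0.01  0.01] w 0.0354 q [ 0.15  0.1   1.34  0.    1.7  -0.35]
shift [-0.0003 -0.1134  0.202 ] roll 0.3339
```

Emit:
send_rows(
  increments=[
    [-1,-0.002,-0.02,0.035,0.1],
    [-1,-0.002,-0.04,0.07,0.2],
    [-1,-0.002,-0.06,0.105,0.3],
    [-1,-0.002,-0.08,0.14,0.334],
    [-1,-0.002,-0.1,0.175,0.334],
  ],
)

```text
time: 4.1
tool_pos: [0.5355, -0.0632, 0.216]
ee_rot: [-2.057, 1.569, 2.829]
wrist_force: [1.2, 0.3, -0.6]
width: 0.0358
```

```bash
python3 g.py 0.537 -0.093 0.2 9.8; python3 - <<'E'
from bench import robot
import cv2,numpy as np
from h import *
s=robot.snapshot("wrist");cv2.imwrite("pics/w5.png",s["image"][:,:,::-1]);np.savez("w5.npz",**s)
E
```

```text
t 4.1 p [ 0.5355 -0.0632  0.216 ] phi 10.0 tilt 0.1 F [ 1.2  0.3 -0.6] T [-0.05 -0.01 -0.  ] w 0.0358 q [-0.22  0.06  1.38  0.    1.7  -0.4 ]
shift [ 0.016  -0.0036  0.0296] roll 0.0027
```

View pics/w5.png

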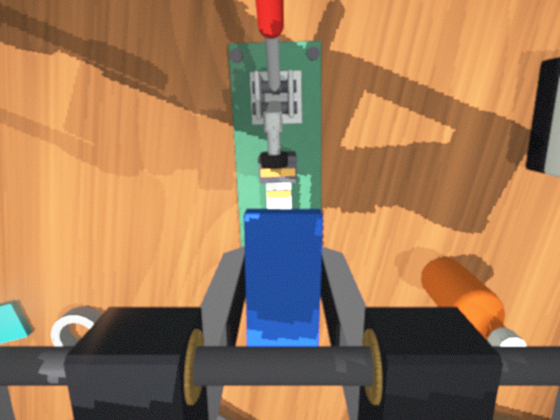

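```bash
python3 - <<'E'
import cv2,numpy as np
from h import *
s=dict(np.load("w5.npz"))
im=s["image"][30:250,215:340,::-1]
cv2.imwrite("pics/c5.png",cv2.resize(im[100:],None,fx=5,fy=5,interpolation=cv2.INTER_CUBIC))
print("u2",blob(s,(15,90,120),(35,255,255),.054,(255,160,300,180)),"l2",blob(s,(15,90,120),(35,255,255),.044,(255,185,300,202)))
# base edges: fit
hsv=cv2.cvtColor(s["image"],cv2.COLOR_RGB2HSV);m=cv2.inRange(hsv,(55,60,30),(90,255,255))
L=[];Rr=[]
for r in range(60,200,5):
    xs=np.nonzero(m[r,200:350])[0]+200
    if len(xs)>5: L.append(dep(s,(xs[0],r),.006)[:2]);Rr.append(dep(s,(xs[-1]+1,r),.006)[:2])
for P in(L,Rr):
    vx,vy,x,y=cv2.fitLine(np.array(P,np.float32),cv2.DIST_HUBER,0,.01,.01).ravel()
    print(np.degrees(np.arctan2(vy,vx)),"x at y=-0.043:",x+(-0.043-y)*vx/vy, "at .05",x+(.05-y)*vx/vy)
E
```

```text
u2 [(array([ 0.5262, -0.0427]), -169.3, array([0.0334, 0.0079]), 297)] l2 [(array([ 0.5315, -0.0647]), -169.3, array([0.0213, 0.006 ]), 131)]
-78.50775 x at y=-0.043: 0.4812841 at .05 0.46237615
-78.525215 x at y=-0.043: 0.5727879 at .05 0.5539094
```

View pics/c5.png

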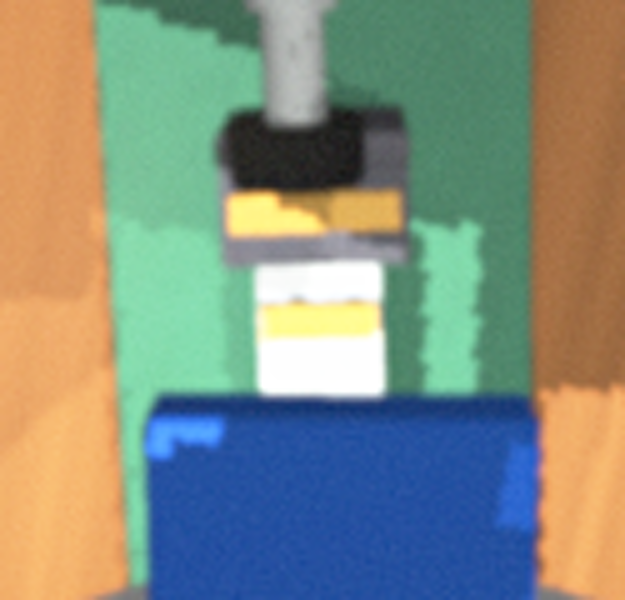

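```bash
python3 - <<'E'
import cv2,numpy as np
from h import *
for f,z in(("w3",.03),("w4",.1675+.02),("w5",.216+.02)):
    s=dict(np.load(f+".npz"))
    hsv=cv2.cvtColor(s["image"],cv2.COLOR_RGB2HSV);m=cv2.inRange(hsv,(100,120,60),(125,255,255))
    L=[];Rr=[]
    for r in range(225,320,5):
        xs=np.nonzero(m[r,200:350])[0]+200
        L.append(dep(s,(xs[0],r),z)[:2]);Rr.append(dep(s,(xs[-1]+1,r),z)[:2])
    for P in(L,Rr):
        vx,vy,x,y=cv2.fitLine(np.array(P,np.float32),cv2.DIST_HUBER,0,.01,.01).ravel()
        print(f,np.degrees(np.arctan2(vy,vx)))
    ys,xs=np.nonzero(m);u=(xs.min()+xs.max()+1)/2
    P=[dep(s,(c,r),z)[:2] for c in(247,322) for r in (ys[(xs>240)&(xs<330)].min(),)]
    print("far edge mid",np.mean(P,0).round(4), blob(s,(100,120,60),(125,255,255),z))
E
python3 g.py
```

```text
w3 -15.990564
w3 -15.713187
far edge mid [0.5074 0.3263] [(array([0.5396, 0.3161]), 164.1, array([0.0712, 0.0352]), 10253)]
w4 -33.206226
w4 -32.062576
far edge mid [0.5155 0.3371] [(array([0.544 , 0.3179]), 147.3, array([0.0719, 0.0362]), 10320)]
w5 -81.13275
w5 -79.642555
far edge mid [ 0.5301 -0.029 ] [(array([ 0.535 , -0.0624]), 99.4, array([0.0708, 0.0356]), 10342)]
t 4.15 p [ 0.5352 -0.0712  0.2156] phi 9.5 tilt 0.42 F [ 0.1 -3.3 -1.5] T [-0.26 -0.03  0.  ] w 0.0356 q [-0.23  0.06  1.38 -0.01  1.7  -0.4 ]
```

Emit:
send_rows(
  increments=[
    [-1,0.01,-0.002,0.025,-0.02],
    [-1,0.02,-0.003,0.0285,-0.025],
    [-1,0.03,-0.003,0.0285,-0.025],
    [-1,0.04,-0.003,0.0285,-0.025],
    [-1,0.05,-0.003,0.0285,-0.025],
  ],
)

```text
time: 4.57
tool_pos: [0.5381, -0.0887, 0.1652]
ee_rot: [-2.414, 1.569, 2.497]
wrist_force: [0.7, 0.8, -1.4]
width: 0.0357
```

```bash
python3 g.py 0.5365 -0.0925 0.055 11.2; python3 - <<'E'
from bench import robot
import cv2,numpy as np
from h import *
s=robot.snapshot("wrist");cv2.imwrite("pics/w6.png",s["image"][:,:,::-1]);np.savez("w6.npz",**s)
print("u2",blob(s,(15,90,120),(35,255,255),.054,(245,100,310,205)))
E
python3 g.py 0.5365 -0.0925 0.055 11.2
```

```text
t 4.57 p [ 0.5381 -0.0887  0.1652] phi 11.4 tilt 0.1 F [ 0.7  0.8 -1.4] T [-0.08  0.02  0.02] w 0.0357 q [-0.27  0.09  1.45  0.    1.61 -0.47]
shift [ 0.1102 -0.0022  0.0036] roll 0.004
u2 [(array([ 0.5263, -0.043 ]), -168.6, array([0.032 , 0.0077]), 408)]
t 4.62 p [ 0.5369 -0.0883  0.1628] phi 11.4 tilt 0.33 F [-1.2  0.3 -1.6] T [-0.03  0.13  0.04] w 0.0356 q [-0.27  0.09  1.45  0.    1.61 -0.47]
shift [ 0.1078 -0.0007  0.0043] roll 0.0043
```

View pics/w6.png

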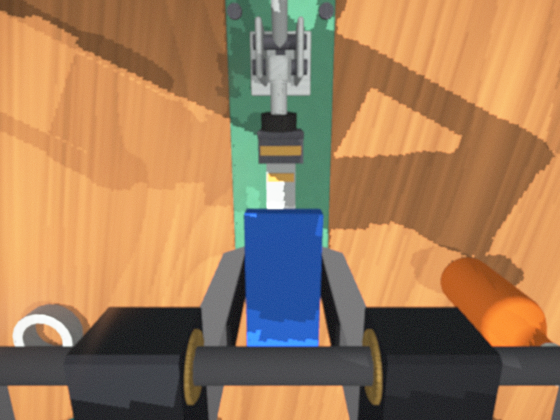

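Emit:
send_rows(
  increments=[
    [-1,0.03,-0.001,0.004,0],
    [-1,0.06,-0.001,0.004,0],
    [-1,0.08,-0.001,0.004,0],
    [-1,0.095,-0.001,0.004,0],
    [-1,0.1,-0.001,0.004,0],
  ],
)

```text
time: 5.03
tool_pos: [0.5361, -0.0923, 0.0632]
ee_rot: [-2.096, 1.564, 2.816]
wrist_force: [-1.1, -0.4, -1.8]
width: 0.0354
```

Emit:
send_rows(
  increments=[
    [-1,0,0,0,0],
    [-1,0,0,0,0],
  ],
)

```text
time: 5.2
tool_pos: [0.5388, -0.0936, 0.0674]
ee_rot: [1.288, 1.57, -0.084]
wrist_force: [-0.3, 0.4, 0.1]
width: 0.0357
```

```bash
python3 g.py 0.5365 -0.0925 0.030 11.2; python3 - <<'E'
from bench import robot
import cv2,numpy as np
from h import *
s=robot.snapshot("wrist");cv2.imwrite("pics/w7.png",s["image"][:,:,::-1]);np.savez("w7.npz",**s)
print("u2",blob(s,(15,90,120),(35,255,255),.054,(245,100,310,205)))
s=robot.snapshot("scene");cv2.imwrite("pics/s7.png",cv2.resize(s["image"][180:280,210:340,::-1],None,fx=5,fy=5))
E
python3 g.py 0.5365 -0.0925 0.030 11.2
```

```text
t 5.2 p [ 0.5388 -0.0936  0.0674] phi 11.4 tilt 0.05 F [-0.3  0.4  0.1] T [-0.03  0.05 -0.01] w 0.0357 q [-0.28  0.15  1.58  0.    1.41 -0.47]
shift [ 0.0374 -0.0021 -0.0016] roll 0.0034
u2 [(array([ 0.5263, -0.0428]), -168.6, array([0.0319, 0.0078]), 912)]
t 5.3 p [ 0.5396 -0.0942  0.0686] phi 11.4 tilt 0.19 F [ 1.   0.1 -1. ] T [-0.08  0.04  0.01] w 0.0358 q [-0.28  0.15  1.58  0.    1.41 -0.47]
shift [ 0.0386 -0.0028 -0.0023] roll 0.0029
```

View pics/w7.png

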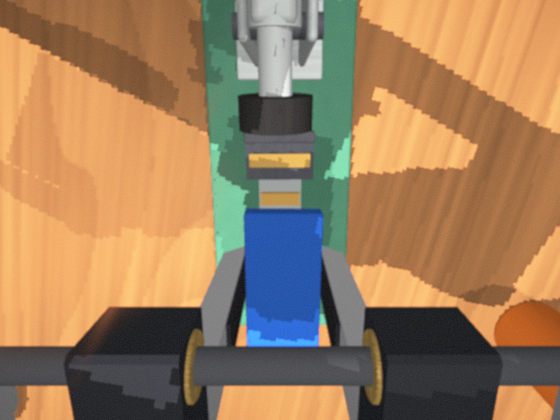

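View pics/s7.png

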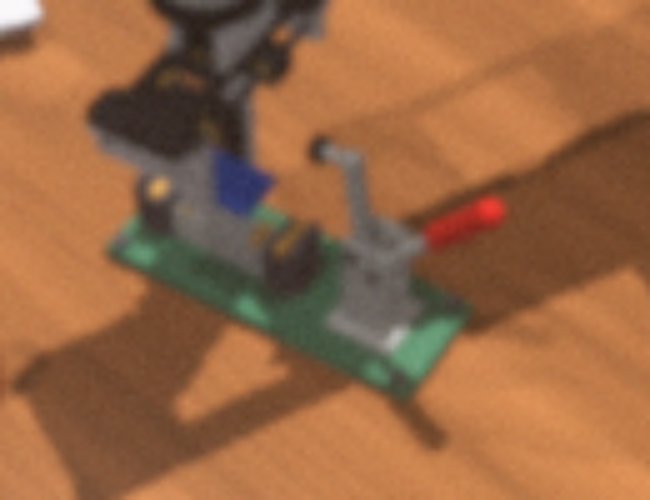

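```bash
python3 - <<'E'
import cv2,numpy as np
from h import *
s=dict(np.load("w7.npz"))
for z in(.0864,.088):print(blob(s,(100,120,60),(125,255,255),z))
d=np.array([np.cos(np.radians(101.2)),np.sin(np.radians(101.2))])
print(np.array([.5263,-.0428])-.05*d, blob(s,(10,60,100),(35,255,255),.044,(255,188,310,208)))
E
```

```text
[(array([ 0.5383, -0.093 ]), 100.7, array([0.0715, 0.0362]), 10488)]
[(array([ 0.5382, -0.0923]), 100.7, array([0.0708, 0.0358]), 10488)]
[ 0.53601172 -0.09184776] [(array([ 0.531 , -0.0654]), -168.7, array([0.0225, 0.0081]), 556)]
```

Emit:
send_rows(
  increments=[
    [-1,0.01,-0.002,-0.001,0],
    [-1,0.018,-0.002,-0.001,0],
    [-1,0.023,-0.002,-0.001,0],
    [-1,0.027,-0.002,-0.001,0],
    [-1,0.027,-0.002,-0.001,0],
  ],
)

```text
time: 5.72
tool_pos: [0.5351, -0.0934, 0.0381]
ee_rot: [-2.08, 1.568, 2.83]
wrist_force: [0.9, -0.1, -0.9]
width: 0.0355
```

```bash
python3 g.py 0.5365 -0.0925 0.030 11.2; python3 - <<'E'
from bench import robot
import cv2,numpy as np
from h import *
s=robot.snapshot("wrist");cv2.imwrite("pics/w8.png",s["image"][:,:,::-1]);np.savez("w8.npz",**s)
print(blob(s,(100,120,60),(125,255,255),.062))
E
python3 g.py 0.5365 -0.0925 0.030 11.2
```

```text
t 5.72 p [ 0.5351 -0.0934  0.0381] phi 11.3 tilt 0.16 F [ 0.9 -0.1 -0.9] T [-0.07  0.07 -0.03] w 0.0355 q [-0.28  0.17  1.62  0.    1.36 -0.47]
shift [ 0.0081  0.0016 -0.0006] roll 0.0021
[(array([ 0.5343, -0.0908]), 100.9, array([0.0694, 0.0354]), 10563)]
t 5.77 p [ 0.5356 -0.0935  0.0389] phi 11.3 tilt 0.1 F [-0.4  0.7 -0.4] T [-0.01  0.03  0.03] w 0.0355 q [-0.28  0.17  1.62  0.    1.36 -0.47]
shift [ 0.0089  0.0011 -0.0008] roll 0.0021
```

View pics/w8.png

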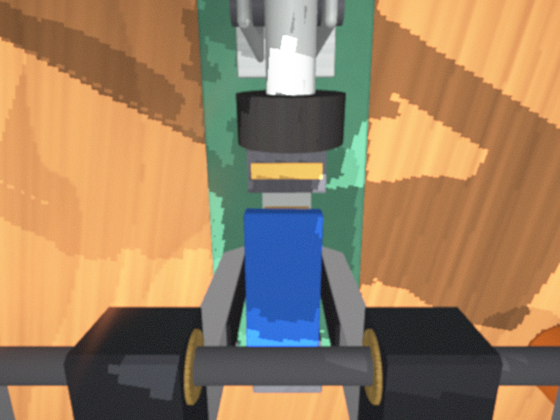

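Emit:
send_rows(
  increments=[
    [-1,0.003,0.001,0,0],
    [-1,0.006,0.001,0,0],
    [-1,0.008,0.001,0,0],
    [-1,0.01,0.001,0,0],
    [-1,0.01,0.001,0,0],
  ],
)

```text
time: 6.18
tool_pos: [0.5378, -0.0936, 0.0318]
ee_rot: [1.102, 1.569, -0.271]
wrist_force: [-2.2, 0.0, 6.3]
width: 0.0357
```

```bash
python3 g.py 0.5365 -0.0925 0.030 11.2; python3 - <<'E'
from bench import robot
import cv2,numpy as np
from h import *
s=robot.snapshot("wrist");cv2.imwrite("pics/w9.png",s["image"][:,:,::-1]);np.savez("w9.npz",**s)
print(blob(s,(100,120,60),(125,255,255),.052))
E
python3 g.py 0.5365 -0.0925 0.030 11.2
```

```text
t 6.18 p [ 0.5378 -0.0936  0.0318] phi 11.3 tilt 0.09 F [-2.2  0.   6.3] T [0.08 0.48 0.05] w 0.0357 q [-0.28  0.18  1.62  0.    1.34 -0.47]
shift [ 0.0018 -0.001  -0.0013] roll 0.0023
[(array([ 0.5372, -0.0926]), 100.9, array([0.0711, 0.0362]), 10556)]
t 6.23 p [ 0.5378 -0.0936  0.0317] phi 11.3 tilt 0.1 F [-2.9  1.1  6.8] T [0.05 0.57 0.05] w 0.0356 q [-0.28  0.18  1.63  0.    1.34 -0.47]
shift [ 0.0017 -0.001  -0.0013] roll 0.0024
```

View pics/w9.png

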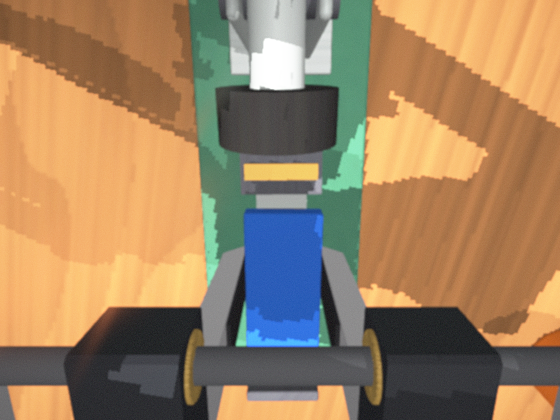

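Emit:
send_rows(
  increments=[
    [-1,0.001,-0.001,0,0],
    [-1,0.002,-0.001,0,0],
    [-1,0.003,-0.001,0,0],
    [-1,0.004,-0.001,0,0],
    [-1,0.004,-0.001,0,0],
  ],
)

```text
time: 6.65
tool_pos: [0.5378, -0.0936, 0.0297]
ee_rot: [1.287, 1.567, -0.086]
wrist_force: [-3.3, 2.9, 13.4]
width: 0.0353
```

```bash
python3 g.py 0.5365 -0.0925 0.030 11.2
```

```text
t 6.65 p [ 0.5378 -0.0936  0.0297] phi 11.3 tilt 0.24 F [-3.3  2.9 13.4] T [ 0.3   0.81 -0.03] w 0.0353 q [-0.28  0.18  1.63  0.    1.33 -0.47]
shift [-0.0003 -0.0011 -0.0013] roll 0.0025
```

Emit:
send_rows(
  increments=[
    [-1,0.001,0,0,0],
    [-1,0.002,0,0,0],
    [-1,0.003,0,0,0],
    [-1,0.004,0,0,0],
    [-1,0.004,0,0,0],
  ],
)

```text
time: 7.07
tool_pos: [0.5379, -0.0937, 0.0296]
ee_rot: [1.203, 1.566, -0.17]
wrist_force: [-12.0, 3.7, 29.9]
width: 0.0355
```

```bash
python3 g.py 0.5365 -0.0925 0.030 11.2
```

```text
t 7.07 p [ 0.5379 -0.0937  0.0296] phi 11.4 tilt 0.27 F [-12.    3.7  29.9] T [0.57 2.28 0.03] w 0.0355 q [-0.28  0.18  1.63  0.    1.33 -0.47]
shift [-0.0004 -0.0011 -0.0014] roll 0.0027
```

Emit:
send_rows(
  increments=[
    [-1,-0.004,0,0,0],
    [-1,-0.006,0,0,0],
    [-1,-0.006,0,0,0],
    [0,-0.006,0,0,0],
    [0,-0.006,0,0,0],
  ],
)

```text
time: 7.48
tool_pos: [0.536, -0.0936, 0.0272]
ee_rot: [-2.101, 1.57, 2.809]
wrist_force: [-0.2, 0.0, 0.4]
width: 0.0452
```

Emit:
send_rows(
  increments=[
    [0.3,0,0,0,0],
    [0.3,0,0,0,0],
    [0.3,0,0,0,0],
    [0.3,0,0,0,0],
  ],
)

```text
time: 7.82
tool_pos: [0.5359, -0.0936, 0.0272]
ee_rot: [-2.144, 1.57, 2.766]
wrist_force: [-0.1, -0.1, 0.2]
width: 0.061
```

```bash
python3 g.py
```

```text
t 7.82 p [ 0.5359 -0.0936  0.0272] phi 11.3 tilt 0.06 F [-0.1 -0.1  0.2] T [-0.05  0.05 -0.03] w 0.061 q [-0.28  0.18  1.63  0.    1.33 -0.47]
```

Lift and look.

Emit:
send_rows(
  increments=[
    [0.3,-0.02,0,0,0],
    [0.3,-0.05,0,0,0],
    [0.3,-0.08,0,0,0],
    [0.3,-0.08,0,0,0],
    [-1,-0.08,0,0,0],
  ],
)

```text
time: 8.23
tool_pos: [0.5377, -0.0941, 0.1102]
ee_rot: [1.112, 1.566, -0.261]
wrist_force: [-0.2, -0.5, -0.1]
width: 0.0575
```

```bash
python3 g.py 0.536 -0.092 0.08 11.2; python3 - <<'E'
from bench import robot
import cv2,numpy as np
from h import *
s=robot.snapshot("wrist");cv2.imwrite("pics/w10.png",s["image"][:,:,::-1]);np.savez("w10.npz",**s)
print(blob(s,(100,120,60),(125,255,255),.05))
print("u",blob(s,(15,90,120),(35,255,255),.054,(230,0,330,420),2))
E
```

```text
t 8.23 p [ 0.5377 -0.0941  0.1102] phi 11.3 tilt 0.29 F [-0.2 -0.5 -0.1] T [-0.02  0.04 -0.04] w 0.0575 q [-0.28  0.11  1.53  0.    1.49 -0.47]
shift [ 0.0302 -0.0014 -0.0025] roll 0.0022
[(array([ 0.5373, -0.0945]), 100.9, array([0.0715, 0.0358]), 5200)]
u [(array([ 0.5264, -0.0427]), -168.5, array([0.0321, 0.0075]), 604), (array([ 0.5465, -0.14  ]), -168.3, array([0.033 , 0.0084]), 505)]
```

View pics/w10.png

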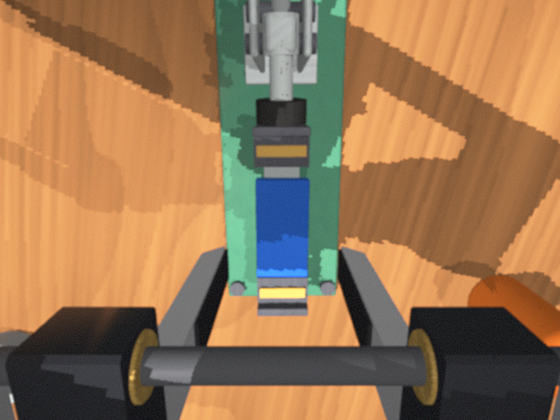

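Emit:
send_rows(
  increments=[
    [-1,0.01,-0.002,-0.015,0],
    [-1,0.025,-0.002,-0.027,0],
    [-1,0.035,-0.002,-0.027,0],
    [-1,0.045,-0.002,-0.027,0],
    [-1,0.045,-0.002,-0.027,0],
  ],
)

```text
time: 8.7
tool_pos: [0.5264, -0.0674, 0.0588]
ee_rot: [-1.942, 1.564, 2.969]
wrist_force: [-0.3, -0.3, -0.4]
width: 0.0207
```

Emit:
send_rows(
  increments=[
    [-1,0,0,0,0],
    [-1,0,0,0,0],
    [-1,0,0,0,0],
  ],
)

```text
time: 8.95
tool_pos: [0.5296, -0.0682, 0.0635]
ee_rot: [1.145, 1.569, -0.229]
wrist_force: [0.4, -0.1, 0.1]
width: 0.0016
```

```bash
python3 g.py 0.5318 -0.0679 0.05 11.2
```

```text
t 8.95 p [ 0.5296 -0.0682  0.0635] phi 11.3 tilt 0.09 F [ 0.4 -0.1  0.1] T [-0.08  0.1  -0.02] w 0.0016 q [-0.23  0.12  1.62  0.    1.4  -0.43]
shift [0.0135 0.0022 0.0002] roll 0.0016
```

Emit:
send_rows(
  increments=[
    [-1,0.008,0.002,0,0],
    [-1,0.012,0.002,0,0],
    [-1,0.015,0.002,0,0],
    [-1,0.019,0.002,0,0],
    [-1,0.019,0.002,0,0],
  ],
)

```text
time: 9.37
tool_pos: [0.5315, -0.0674, 0.05]
ee_rot: [0.965, 1.568, -0.408]
wrist_force: [-11.0, 2.3, 27.2]
width: 0.0001
```

```bash
python3 g.py 0.5318 -0.0679 0.05 11.2
```

```text
t 9.37 p [ 0.5315 -0.0674  0.05  ] phi 11.3 tilt 0.14 F [-11.    2.3  27.2] T [ 0.32  2.2  -0.01] w 0.0001 q [-0.23  0.14  1.63 -0.    1.37 -0.43]
shift [0.     0.0002 0.0005] roll 0.0025
```

Emit:
send_rows(
  increments=[
    [-1,-0.02,0,0,0],
    [-1,-0.02,0,0.025,0],
    [-1,-0.02,0,0.048,0],
    [-1,-0.02,0,0.048,0],
    [-1,-0.008,0,0.048,0],
  ],
)

```text
time: 9.78
tool_pos: [0.5422, -0.1154, 0.0537]
ee_rot: [1.177, 1.566, -0.198]
wrist_force: [0.6, 0.5, 1.0]
width: 0.0005
```

Emit:
send_rows(
  increments=[
    [-1,0.003,0,0,0],
    [-1,0.006,0,0,0],
    [-1,0.008,0,0,0],
    [-1,0.008,0,0,0],
  ],
)

```text
time: 10.12
tool_pos: [0.5412, -0.1147, 0.0501]
ee_rot: [0.614, 1.566, -0.758]
wrist_force: [-9.5, -0.1, 27.8]
width: 0.0007
```

```bash
python3 g.py 0.5412 -0.1155 0.05 11.2
```

```text
t 10.12 p [ 0.5412 -0.1147  0.0501] phi 11.4 tilt 0.28 F [-9.5 -0.1 27.8] T [-0.13  1.96 -0.02] w 0.0007 q [-0.31  0.17  1.59 -0.    1.37 -0.51]
shift [ 0.0001 -0.0002  0.0008] roll 0.0032
```

Emit:
send_rows(
  increments=[
    [-1,-0.03,0,0,0],
    [-1,-0.065,0,0,0],
    [-1,-0.1,0,0,0],
    [1,-0.1,0,0,0],
    [1,-0.1,0,0,0],
  ],
)

```text
time: 10.53
tool_pos: [0.5413, -0.1135, 0.1453]
ee_rot: [1.214, 1.567, -0.158]
wrist_force: [-0.1, 0.7, -0.1]
width: 0.0102
```

```bash
python3 - <<'E'
from bench import robot
import cv2,numpy as np
from h import *
s=robot.snapshot("wrist");cv2.imwrite("pics/w11.png",s["image"][:,:,::-1]);np.savez("w11.npz",**s)
print(blob(s,(100,120,60),(125,255,255),.05))
print("u",blob(s,(15,90,120),(35,255,255),.054,(230,0,330,420),2))
E
python3 g.py 0.522 -0.395 0.15 63.4
```

```text
[(array([ 0.5372, -0.0948]), 100.8, array([0.0704, 0.0362]), 4288)]
u [(array([ 0.5264, -0.043 ]), -168.6, array([0.0326, 0.0076]), 504), (array([ 0.5463, -0.1395]), -169.4, array([0.0271, 0.0078]), 287)]
t 10.58 p [ 0.5399 -0.1132  0.1429] phi 11.4 tilt 0.06 F [-0.6 -0.4  0.1] T [-0.06  0.09 -0.06] w 0.0142 q [-0.31  0.11  1.47  0.    1.56 -0.51]
shift [-0.0073 -0.0732  0.2727] roll -0.9078
```

View pics/w11.png

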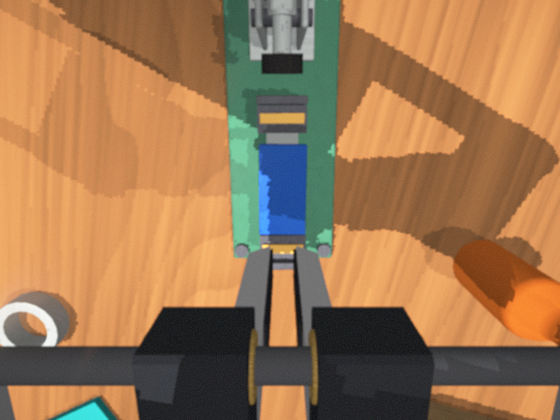

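Emit:
send_rows(
  increments=[
    [1,-0.01,-0.01,0.038,-0.1],
    [1,-0.02,-0.02,0.075,-0.2],
    [1,-0.03,-0.03,0.11,-0.32],
    [1,-0.03,-0.04,0.15,-0.44],
    [1,-0.02,-0.05,0.186,-0.55],
  ],
)

```text
time: 11.0
tool_pos: [0.5279, -0.3079, 0.1633]
ee_rot: [0.493, 1.57, -0.324]
wrist_force: [0.9, -0.3, 0.0]
width: 0.0477
```

```bash
python3 g.py 0.522 -0.395 0.12 63.4
```

```text
t 11.0 p [ 0.5279 -0.3079  0.1633] phi 43.2 tilt 0.04 F [ 0.9 -0.3  0. ] T [-0.   -0.01 -0.  ] w 0.0477 q [-0.62  0.23  1.29  0.    1.62 -1.38]
shift [ 0.0433 -0.0639  0.0594] roll -0.3523
```

Emit:
send_rows(
  increments=[
    [1,0.01,-0.02,0.02,-0.1],
    [1,0.02,-0.04,0.04,-0.2],
    [1,0.03,-0.06,0.0575,-0.3],
    [1,0.04,-0.062,0.0575,-0.35],
    [1,0.04,-0.062,0.0575,-0.352],
  ],
)

```text
time: 11.42
tool_pos: [0.5184, -0.3898, 0.1164]
ee_rot: [2.864, 1.559, 2.391]
wrist_force: [0.0, 0.3, -0.3]
width: 0.0807
```

Emit:
send_rows(
  increments=[
    [1,0,0,0,0],
    [1,0,0,0,0],
  ],
)

```text
time: 11.58
tool_pos: [0.5213, -0.3893, 0.1224]
ee_rot: [2.694, 1.568, 2.223]
wrist_force: [0.3, 0.3, 0.2]
width: 0.0928
```

```bash
python3 g.py 0.522 -0.395 0.12 63.4; python3 - <<'E'
from bench import robot
import cv2,numpy as np
from h import *
s=robot.snapshot("wrist");cv2.imwrite("pics/w12.png",s["image"][:,:,::-1]);np.savez("w12.npz",**s)
print(blob(s,(0,0,120),(180,50,255),.03,(150,60,420,340)))
E
python3 g.py
```

```text
t 11.58 p [ 0.5213 -0.3893  0.1224] phi 63.0 tilt 0.16 F [0.3 0.3 0.2] T [ 0.02 -0.02 -0.01] w 0.0928 q [-0.73  0.34  1.24  0.    1.57 -1.83]
shift [ 0.0024 -0.0047  0.0032] roll -0.007
[(array([ 0.5195, -0.3934]), 153.4, array([0.1101, 0.0465]), 8337)]
t 11.63 p [ 0.5218 -0.3895  0.1235] phi 63.0 tilt 0.05 F [ 0.4 -0.6  0.2] T [0.05 0.06 0.04] w 0.0934 q [-0.73  0.34  1.23  0.    1.57 -1.83]
```

View pics/w12.png

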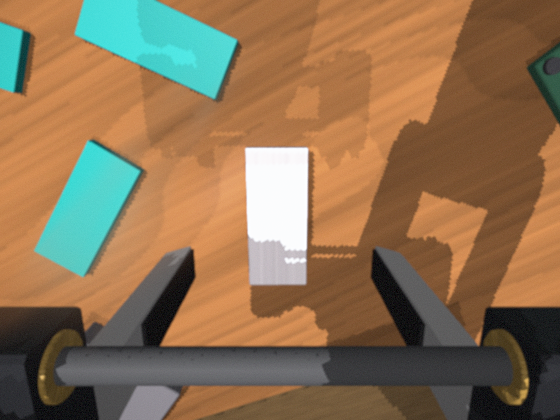

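```bash
python3 g.py 0.5195 -0.3934 0.01 63.6
```

```text
t 11.63 p [ 0.5218 -0.3895  0.1235] phi 63.0 tilt 0.05 F [ 0.4 -0.6  0.2] T [0.05 0.06 0.04] w 0.0934 q [-0.73  0.34  1.23  0.    1.57 -1.83]
shift [ 0.1135 -0.0045 -0.0002] roll -0.0099
```

Emit:
send_rows(
  increments=[
    [1,0.03,-0.0045,0,-0.01],
    [1,0.06,-0.0045,0,-0.01],
    [1,0.08,-0.0045,0,-0.01],
    [1,0.08,-0.0045,0,-0.01],
    [1,0.08,-0.0045,0,-0.01],
  ],
)

```text
time: 12.05
tool_pos: [0.5193, -0.3934, 0.0432]
ee_rot: [2.768, 1.569, 2.307]
wrist_force: [-0.2, -0.4, -0.2]
width: 0.0942
```

```bash
python3 - <<'E'
from bench import robot
import cv2,numpy as np
from h import *
s=robot.snapshot("wrist");cv2.imwrite("pics/w13.png",s["image"][:,:,::-1]);np.savez("w13.npz",**s)
print(blob(s,(0,0,120),(180,50,255),.03,(200,60,360,350)))
E
python3 g.py 0.5195 -0.3934 0.01 63.6
```

```text
[(array([ 0.5185, -0.393 ]), 153.1, array([0.1103, 0.0463]), 15167)]
t 12.1 p [ 0.5203 -0.3945  0.0453] phi 63.6 tilt 0.1 F [-0.5 -0.1 -0.5] T [ 0.04 -0.04 -0.02] w 0.0937 q [-0.74  0.39  1.33  0.    1.42 -1.85]
shift [ 0.0353  0.0007 -0.0013] roll 0.0004
```

View pics/w13.png

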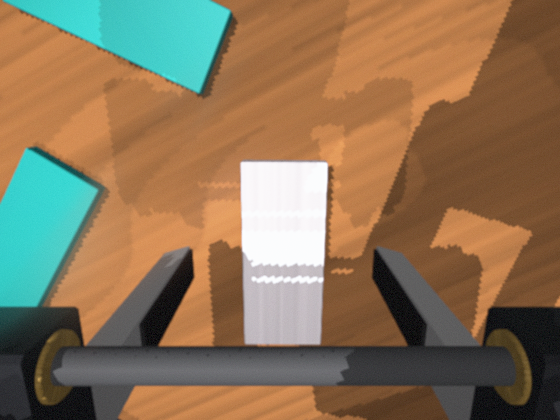

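Centred and aligned. Descend and close.

Emit:
send_rows(
  increments=[
    [1,0.02,0,-0.001,0],
    [1,0.034,0,-0.0015,0],
    [1,0.034,0,-0.0015,0],
    [-1,0.034,0,-0.0015,0],
    [-1,0.034,0,-0.0015,0],
  ],
)

```text
time: 12.52
tool_pos: [0.5194, -0.395, 0.0125]
ee_rot: [-0.255, 1.567, -0.716]
wrist_force: [0.3, 0.5, -0.2]
width: 0.084
```

Emit:
send_rows(
  increments=[
    [-1,0,0,0,0],
    [-1,0,0,0,0],
    [-1,0,0,0,0],
    [-1,0,0,0,0],
    [-1,0,0,0,0],
  ],
)

```text
time: 12.93
tool_pos: [0.5181, -0.3942, 0.01]
ee_rot: [0.013, 1.57, -0.448]
wrist_force: [-0.8, -0.3, 0.3]
width: 0.0506
```

Emit:
send_rows(
  increments=[
    [-1,0,0,0,0],
    [-1,0,0,0,0],
    [-1,0,0,0,0],
  ],
)

```text
time: 13.18
tool_pos: [0.5181, -0.3939, 0.0098]
ee_rot: [1.664, 1.57, 1.203]
wrist_force: [-0.9, 0.3, 1.3]
width: 0.0458
```

```bash
python3 - <<'E'
from bench import robot
import cv2,numpy as np
from h import *
s=robot.snapshot("wrist");cv2.imwrite("pics/w14.png",s["image"][:,:,::-1]);np.savez("w14.npz",**s)
E
python3 g.py
```

```text
t 13.23 p [ 0.5181 -0.3939  0.0099] phi 63.6 tilt 0.02 F [-0.8  0.4  2.2] T [ 0.18 -0.02  0.03] w 0.0455 q [-0.74  0.41  1.37  0.    1.36 -1.85]
```

View pics/w14.png

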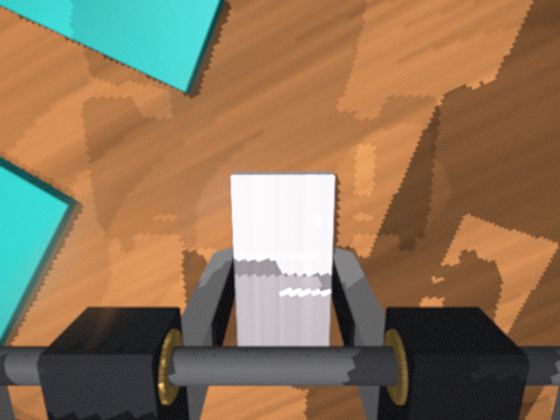

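Emit:
send_rows(
  increments=[
    [-1,-0.02,0,0,0],
    [-1,-0.055,0,0,0],
    [-1,-0.09,0,0,0],
    [-1,-0.12,0,0,0.1],
    [-1,-0.14,0,-0.01,0.2],
  ],
)

```text
time: 13.65
tool_pos: [0.5106, -0.3909, 0.1529]
ee_rot: [-0.069, 1.566, -0.734]
wrist_force: [-1.0, -0.2, -1.2]
width: 0.0458
```

```bash
python3 g.py 0.5365 -0.0914 0.15 11.9
```

```text
t 13.65 p [ 0.5106 -0.3909  0.1529] phi 51.9 tilt 0.29 F [-1.  -0.2 -1.2] T [ 0.01  0.02 -0.03] w 0.0458 q [-0.74  0.3   1.22  0.    1.61 -1.65]
shift [ 0.002   0.2516 -0.1645] roll 0.6975
```

Emit:
send_rows(
  increments=[
    [-1,0,0.03,-0.02,0.12],
    [-1,0,0.063,-0.041,0.24],
    [-1,0,0.096,-0.062,0.36],
    [-1,0,0.129,-0.083,0.48],
    [-1,0,0.16,-0.104,0.6],
  ],
)

```text
time: 14.07
tool_pos: [0.5247, -0.1976, 0.149]
ee_rot: [-2.434, 1.57, 2.581]
wrist_force: [1.0, 0.1, -1.8]
width: 0.0456
```

```bash
python3 g.py 0.5365 -0.0914 0.15 11.9
```

```text
t 14.07 p [ 0.5247 -0.1976  0.149 ] phi 17.4 tilt 0.06 F [ 1.   0.1 -1.8] T [-0.01  0.01  0.  ] w 0.0456 q [-0.46  0.13  1.44  0.    1.58 -0.76]
shift [-0.001   0.043  -0.0979] roll 0.0956
```

Emit:
send_rows(
  increments=[
    [-1,0,0.014,-0.033,0.05],
    [-1,0,0.029,-0.066,0.0956],
    [-1,0,0.043,-0.09,0.0956],
    [-1,0,0.043,-0.096,0.0956],
    [-1,0,0.043,-0.096,0.0956],
  ],
)

```text
time: 14.48
tool_pos: [0.5364, -0.0931, 0.1492]
ee_rot: [-1.959, 1.569, 2.971]
wrist_force: [-0.5, 0.1, -1.6]
width: 0.0455
```

Emit:
send_rows(
  increments=[
    [-1,0,0,0,0],
    [-1,0,0,0,0],
  ],
)

```text
time: 14.65
tool_pos: [0.5367, -0.0962, 0.1494]
ee_rot: [-0.948, 1.57, -2.306]
wrist_force: [0.3, -0.2, -1.3]
width: 0.0457
```

```bash
python3 g.py 0.5365 -0.0914 0.06 11.9; python3 - <<'E'
from bench import robot
import cv2,numpy as np
from h import *
s=robot.snapshot("wrist");cv2.imwrite("pics/w15.png",s["image"][:,:,::-1]);np.savez("w15.npz",**s)
E
```

```text
t 14.65 p [ 0.5367 -0.0962  0.1494] phi 12.2 tilt 0.05 F [ 0.3 -0.2 -1.3] T [0.01 0.06 0.02] w 0.0457 q [-0.28  0.09  1.47 -0.    1.57 -0.49]
shift [ 0.0894  0.0009 -0.0048] roll 0.0051
```

View pics/w15.png

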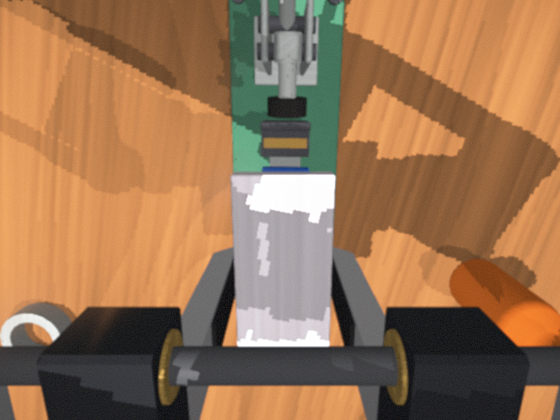

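```bash
python3 - <<'E'
from h import *
s=dict(np.load("w15.npz"))
a=dep(s,(232.5,174.5),.1694)[:2];b=dep(s,(334.5,174.5),.1694)[:2]
m=(a+b)/2;w=(b-a);print(np.linalg.norm(w),np.degrees(np.arctan2(w[1],w[0])))
u=w/np.linalg.norm(w);d=np.array([-u[1],u[0]])
print("plate centre",m-.055*d)
print("u2",blob(s,(15,90,120),(35,255,255),.054,(250,130,320,158)))
E
```

```text
0.04466563365262036 12.142927139886002
plate centre [ 0.53773119 -0.10079213]
u2 [(array([ 0.5264, -0.0428]), -168.4, array([0.0315, 0.0072]), 426)]
```

```bash
python3 - <<'E'
from h import *
for f,z in (("w14",.03),("w15",.1694),("w15",.1655)):
    s=dict(np.load(f+".npz"))
    a=dep(s,(232.,174.5),z)[:2];b=dep(s,(335,174.5),z)[:2]
    m=(a+b)/2;w=(b-a);L=np.linalg.norm(w);u=w/L;d=np.array([-u[1],u[0]])
    print(f,z,L,"far edge",m,"centre",m-.055*d)
    im=s["image"].astype(int); print(im[168:180,280].tolist())
    a=dep(s,(283,346.5),z);print("row346.5 from far edge",np.dot(m-a[:2],d))
E
```

```text
w14 0.03 0.04506737577730677 far edge [ 0.47303676 -0.37127412] centre [ 0.52226488 -0.39580152]
[[190, 128, 79], [183, 124, 70], [187, 131, 88], [170, 129, 106], [155, 135, 132], [154, 149, 153], [192, 185, 190], [240, 235, 238], [251, 247, 250], [251, 249, 251], [251, 249, 251], [251, 248, 250]]
row346.5 from far edge 0.0868278896341497
w15 0.1694 0.04510353202978312 far edge [ 0.52616184 -0.04702271] centre [ 0.53773115 -0.10079213]
[[34, 66, 132], [38, 72, 145], [48, 80, 144], [82, 95, 137], [112, 113, 129], [126, 123, 125], [194, 188, 192], [252, 251, 255], [255, 255, 255], [255, 255, 255], [254, 254, 255], [254, 254, 254]]
row346.5 from far edge 0.08690723010086802
w15 0.1655 0.046204155018614634 far edge [ 0.52630689 -0.04767007] centre [ 0.5378762  -0.10143949]
[[34, 66, 132], [38, 72, 145], [48, 80, 144], [82, 95, 137], [112, 113, 129], [126, 123, 125], [194, 188, 192], [252, 251, 255], [255, 255, 255], [255, 255, 255], [254, 254, 255], [254, 254, 254]]
row346.5 from far edge 0.08902795304738877
```

```bash
python3 - <<'E'
from h import *
for f,z in (("w14",.03),("w15",.1694)):
    s=dict(np.load(f+".npz"))
    a=dep(s,(232.,174.5),z)[:2];b=dep(s,(335,174.5),z)[:2]
    m=(a+b)/2;w=(b-a);u=w/np.linalg.norm(w);d=np.array([-u[1],u[0]])
    for L in(.1,.105,.11):print(f,L,proj(s,[*(m-L*d),z]))
for f in ("w12","w13"):
    s=dict(np.load(f+".npz"));im=s["image"]
    for r in list(range(140,180,2)) if 0 else []:pass
    g=im[:,:,2].astype(int); c=283
    print(f,[(r,g[r,c]) for r in range(140,166,1)][::2],[(r,g[r,c]) for r in range(278,350,3)])
a=cv2.imread("pics/w14.png")[330:420,150:420];b=cv2.imread("pics/w15.png")[330:420,150:420]
cv2.imwrite("pics/cmp.png",cv2.resize(np.vstack([a,b]),None,fx=3,fy=3))
E
```

```text
w14 0.1 [283.35835178 368.89809545]
w14 0.105 [283.35197001 377.18302724]
w14 0.11 [283.34567735 385.35228419]
w15 0.1 [283.40699375 368.74409128]
w15 0.105 [283.40324036 377.02279352]
w15 0.11 [283.39953937 385.18593464]
w12 [(140, np.int64(76)), (142, np.int64(75)), (144, np.int64(77)), (146, np.int64(108)), (148, np.int64(249)), (150, np.int64(254)), (152, np.int64(253)), (154, np.int64(250)), (156, np.int64(249)), (158, np.int64(248)), (160, np.int64(248)), (162, np.int64(250)), (164, np.int64(253))] [(278, np.int64(193)), (281, np.int64(192)), (284, np.int64(142)), (287, np.int64(52)), (290, np.int64(49)), (293, np.int64(46)), (296, np.int64(52)), (299, np.int64(52)), (302, np.int64(49)), (305, np.int64(45)), (308, np.int64(47)), (311, np.int64(63)), (314, np.int64(80)), (317, np.int64(86)), (320, np.int64(78)), (323, np.int64(81)), (326, np.int64(82)), (329, np.int64(86)), (332, np.int64(81)), (335, np.int64(78)), (338, np.int64(78)), (341, np.int64(82)), (344, np.int64(85)), (347, np.int64(51))]
w13 [(140, np.int64(72)), (142, np.int64(73)), (144, np.int64(71)), (146, np.int64(72)), (148, np.int64(77)), (150, np.int64(74)), (152, np.int64(77)), (154, np.int64(78)), (156, np.int64(75)), (158, np.int64(76)), (160, np.int64(127)), (162, np.int64(228)), (164, np.int64(250))] [(278, np.int64(231)), (281, np.int64(225)), (284, np.int64(194)), (287, np.int64(193)), (290, np.int64(194)), (293, np.int64(196)), (296, np.int64(195)), (299, np.int64(196)), (302, np.int64(195)), (305, np.int64(190)), (308, np.int64(192)), (311, np.int64(193)), (314, np.int64(193)), (317, np.int64(192)), (320, np.int64(194)), (323, np.int64(191)), (326, np.int64(191)), (329, np.int64(189)), (332, np.int64(186)), (335, np.int64(192)), (338, np.int64(185)), (341, np.int64(189)), (344, np.int64(137)), (347, np.int64(47))]
```

View pics/cmp.png

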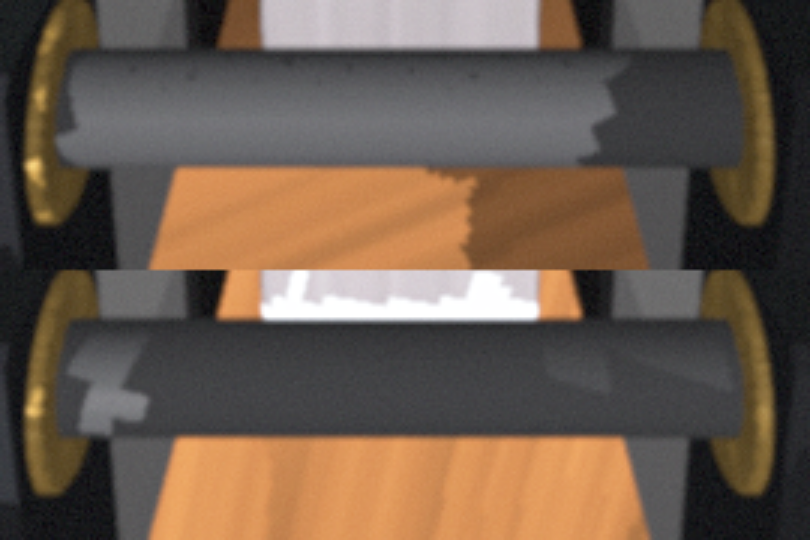

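```bash
python3 - <<'E'
from h import *
d0={"w12":((.5213,-.3893,.1224),63.0),"w13":((.5193,-.3934,.0432),63.6),"w14":((.5181,-.3939,.0099),63.6),"w15":((.5367,-.0962,.1494),12.2),"w3":((.5408,.3165,.010),74.9),"w8":((.5351,-.0934,.0381),11.3),"w10":((.5377,-.0941,.1102),11.3)}
for f,(p,phi) in d0.items():
    s=dict(np.load(f+".npz"));T=s["world_from_camera"];c=T[:3,3]-np.array(p)
    a=np.radians(phi);y=np.array([np.cos(a),np.sin(a),0]);z=np.array([np.sin(a),-np.cos(a),0])
    fwd=T[:3,2]
    print(f,"cam in tool y,z,up",(c@y).round(4),(c@z).round(4),c[2].round(4),"fwd",(fwd@y).round(3),(fwd@z).round(3),fwd[2].round(3))
E
```

```text
w12 cam in tool y,z,up -0.0004 -0.0771 0.18 fwd 0.002 0.263 -0.965
w13 cam in tool y,z,up -0.0004 -0.0773 0.1801 fwd 0.001 0.264 -0.965
w14 cam in tool y,z,up -0.0003 -0.0776 0.1798 fwd 0.001 0.266 -0.964
w15 cam in tool y,z,up -0.0001 -0.0775 0.1798 fwd -0.001 0.266 -0.964
w3 cam in tool y,z,up -0.0002 -0.0777 0.1799 fwd 0.001 0.266 -0.964
w8 cam in tool y,z,up 0.0002 -0.0771 0.18 fwd -0.002 0.264 -0.964
w10 cam in tool y,z,up -0.0011 -0.0778 0.1796 fwd 0.004 0.268 -0.963
```

```bash
python3 - <<'E'
from h import *
d0={"w12":((.5213,-.3893),63.0,147.5,285,.03),"w13":((.5193,-.3934),63.6,161.3,345,.03),"w14":((.5181,-.3939),63.6,174.3,0,.03),"w15":((.5367,-.0962),12.2,174.3,0,.1694)}
for f,(p,phi,r0,r1,z) in d0.items():
    s=dict(np.load(f+".npz"));a=np.radians(phi);zz=np.array([np.sin(a),-np.cos(a)])
    fe=(dep(s,(283,r0),z)[:2]-p)@zz; ne=(dep(s,(283,r1),z)[:2]-p)@zz if r1 else None
    print(f,"far",fe,"near",ne,"far world along",dep(s,(283,r0),z)[:2])
E
```

```text
w12 far -0.05145861598421191 near 0.058850544472300675 far world along [ 0.4755709  -0.36570106]
w13 far -0.051759167498085734 near 0.05908759958768677 far world along [ 0.47293814 -0.37038719]
w14 far -0.050512558402615676 near None far world along [ 0.47285857 -0.37143376]
w15 far -0.05038223034015363 near None far world along [ 0.52593131 -0.04698191]
```

```bash
python3 - <<'E'
from h import *
for f in("w10","w11"):
    s=dict(np.load(f+".npz"));im=s["image"].astype(int);g=im[:,283]
    bl=[r for r in range(100,320) if im[r,283,2]>1.6*im[r,283,0]]
    r0,r1=bl[0]-.0,bl[-1]+1
    a=dep(s,(283,r0),.05)[:2];b=dep(s,(283,r1),.05)[:2];print(f,r0,r1,a,b,np.linalg.norm(a-b),(a+b)/2)
E
```

```text
w10 178.0 278 [ 0.53118577 -0.06046301] [ 0.54526985 -0.13105788] 0.0719860885273141 [ 0.53822781 -0.09576044]
w11 144.0 235 [ 0.53106804 -0.06111839] [ 0.54501023 -0.1305741 ] 0.07084123192440561 [ 0.53803913 -0.09584625]
```

```bash
python3 g.py 0.5355 -0.0869 0.065 11.6
```

```text
t 14.7 p [ 0.5367 -0.0964  0.1495] phi 12.2 tilt 0.04 F [ 0.3 -1.  -2. ] T [-0.05  0.08  0.02] w 0.0454 q [-0.28  0.09  1.47 -0.    1.57 -0.49]
shift [ 0.0845  0.0008 -0.0096] roll 0.0099
```

Emit:
send_rows(
  increments=[
    [-1,0.02,0.001,-0.0096,0.01],
    [-1,0.045,0.001,-0.0096,0.01],
    [-1,0.065,0.001,-0.0096,0.01],
    [-1,0.08,0.001,-0.0096,0.01],
    [-1,0.085,0.001,-0.0096,0.01],
  ],
)

```text
time: 15.12
tool_pos: [0.5337, -0.0863, 0.0614]
ee_rot: [-1.992, 1.565, 2.922]
wrist_force: [-0.2, -0.0, -2.7]
width: 0.0458
```

Emit:
send_rows(
  increments=[
    [-1,0,0,0,0],
    [-1,0,0,0,0],
    [-1,0,0,0,0],
  ],
)

```text
time: 15.37
tool_pos: [0.5369, -0.0862, 0.0663]
ee_rot: [1.114, 1.568, -0.254]
wrist_force: [0.5, -0.0, -1.3]
width: 0.0454
```

```bash
python3 g.py 0.5355 -0.0869 0.05 11.6; python3 - <<'E'
from bench import robot
import cv2,numpy as np
from h import *
s=robot.snapshot("wrist");cv2.imwrite("pics/w16.png",s["image"][:,:,::-1]);np.savez("w16.npz",**s)
E
```

```text
t 15.37 p [ 0.5369 -0.0862  0.0663] phi 11.6 tilt 0.16 F [ 0.5 -0.  -1.3] T [-0.05  0.01  0.03] w 0.0454 q [-0.26  0.14  1.59  0.    1.41 -0.47]
shift [ 0.0163 -0.0016  0.0004] roll 0.0009
```

View pics/w16.png

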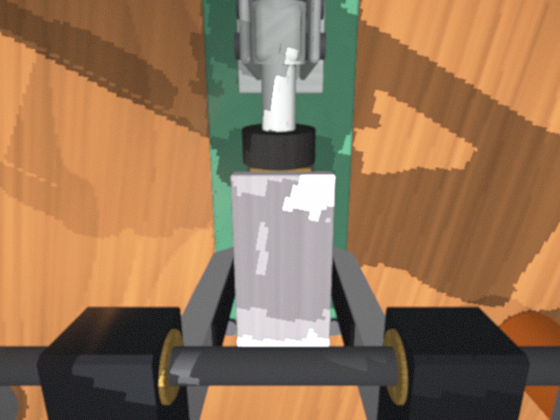

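Emit:
send_rows(
  increments=[
    [-1,0.005,-0.0015,0,0],
    [-1,0.009,-0.0015,0,0],
    [-1,0.012,-0.0015,0,0],
    [-1,0.012,-0.0015,0,0],
    [-1,0.012,-0.0015,0,0],
  ],
)

```text
time: 15.83
tool_pos: [0.5341, -0.0855, 0.0524]
ee_rot: [-2.094, 1.57, 2.822]
wrist_force: [0.6, 0.2, -1.8]
width: 0.0459
```

```bash
python3 g.py 0.5355 -0.0869 0.05 11.6; python3 - <<'E'
from bench import robot
import cv2,numpy as np
from h import *
s=robot.snapshot("wrist");cv2.imwrite("pics/w17.png",s["image"][:,:,::-1]);np.savez("w17.npz",**s)
s=robot.snapshot("scene");cv2.imwrite("pics/s17.png",cv2.resize(s["image"][180:280,210:340,::-1],None,fx=5,fy=5))
E
```

```text
t 15.83 p [ 0.5341 -0.0855  0.0524] phi 11.7 tilt 0.04 F [ 0.6  0.2 -1.8] T [-0.09 -0.02  0.01] w 0.0459 q [-0.26  0.15  1.61  0.    1.38 -0.47]
shift [0.0024 0.0011 0.0016] roll 0.0018
```

View pics/w17.png

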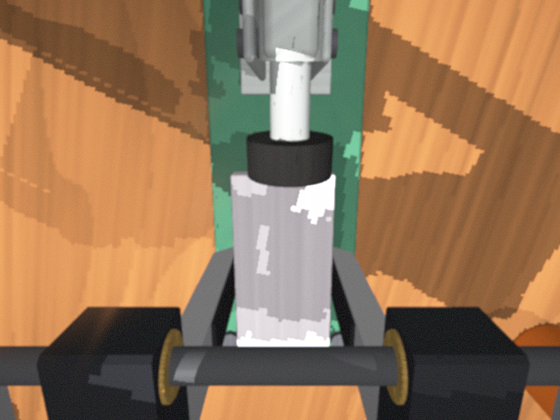

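View pics/s17.png

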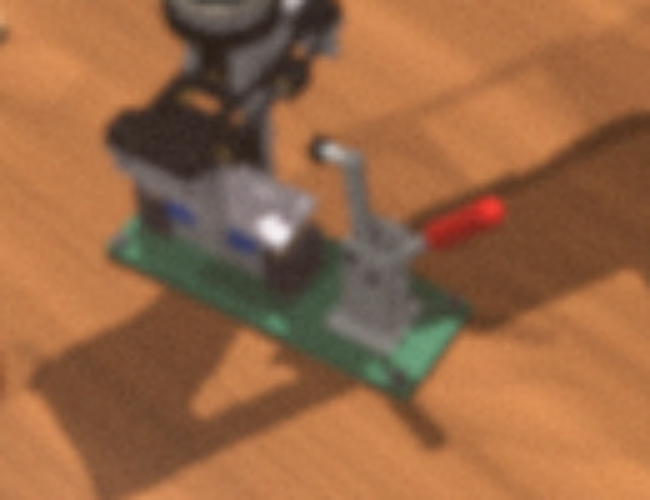

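Emit:
send_rows(
  increments=[
    [-1,0.003,0.001,0.001,0],
    [-1,0.005,0.001,0.001,0],
    [-1,0.007,0.001,0.001,0],
    [-1,0.009,0.001,0.001,0],
    [-1,0.009,0.001,0.001,0],
  ],
)

```text
time: 16.35
tool_pos: [0.5351, -0.0863, 0.043]
ee_rot: [-2.092, 1.57, 2.825]
wrist_force: [-0.1, 0.1, -2.1]
width: 0.0454
```

```bash
python3 g.py 0.5355 -0.0869 0.04 11.6
```

```text
t 16.35 p [ 0.5351 -0.0863  0.043 ] phi 11.7 tilt 0.07 F [-0.1  0.1 -2.1] T [-0.07  0.04  0.04] w 0.0454 q [-0.26  0.16  1.62  0.    1.36 -0.47]
shift [0.003  0.0002 0.0007] roll 0.0017
```

Emit:
send_rows(
  increments=[
    [-1,0.002,0,0,0],
    [-1,0.004,0,0,0],
    [-1,0.005,0,0,0],
    [-1,0.006,0,0,0],
    [-1,0.006,0,0,0],
  ],
)

```text
time: 16.77
tool_pos: [0.5357, -0.0865, 0.0403]
ee_rot: [1.041, 1.57, -0.325]
wrist_force: [-4.4, 1.2, 8.4]
width: 0.0456
```

```bash
python3 g.py 0.5355 -0.0869 0.04 11.6
```

```text
t 16.77 p [ 0.5357 -0.0865  0.0403] phi 11.7 tilt 0.05 F [-4.4  1.2  8.4] T [ 0.15  0.95 -0.02] w 0.0456 q [-0.26  0.16  1.62 -0.    1.36 -0.47]
shift [ 0.0003 -0.0003  0.0004] roll 0.0017
```

Emit:
send_rows(
  increments=[
    [-1,0.002,0,0,0],
    [-1,0.003,0,0,0],
    [-1,0.004,0,0,0],
    [-1,0.006,0,0,0],
    [-1,0.006,0,0,0],
  ],
)

```text
time: 17.18
tool_pos: [0.5358, -0.0865, 0.0397]
ee_rot: [0.843, 1.569, -0.524]
wrist_force: [-15.3, 3.2, 31.2]
width: 0.0459
```

```bash
python3 g.py 0.5355 -0.0869 0.04 11.6
```

```text
t 17.18 p [ 0.5358 -0.0865  0.0397] phi 11.7 tilt 0.11 F [-15.3   3.2  31.2] T [ 0.57  2.91 -0.09] w 0.0459 q [-0.26  0.16  1.62 -0.    1.35 -0.47]
shift [-0.0003 -0.0004  0.0003] roll 0.0019
```

Bottomed. Relax, release, lift, and look.

Emit:
send_rows(
  increments=[
    [-1,-0.004,0,0,0],
    [-1,-0.008,0,0,0],
    [-1,-0.008,0,0,0],
    [0.3,-0.008,0,0,0],
    [0.3,-0.008,0,0,0],
  ],
)

```text
time: 17.6
tool_pos: [0.5354, -0.0864, 0.0391]
ee_rot: [-2.126, 1.57, 2.791]
wrist_force: [-0.7, 0.1, 0.5]
width: 0.0557
```

Emit:
send_rows(
  increments=[
    [0.3,0,0,0,0],
    [0.3,0,0,0,0],
    [0.3,0,0,0,0],
    [0.3,-0.02,0,0,0],
    [0.3,-0.05,0,0,0],
  ],
)

```text
time: 18.02
tool_pos: [0.5327, -0.0857, 0.0862]
ee_rot: [-2.046, 1.562, 2.871]
wrist_force: [-0.1, 0.3, -0.1]
width: 0.0611
```

Emit:
send_rows(
  increments=[
    [0,-0.03,0,0.02,0],
    [-1,-0.05,0,0.04,0],
    [-1,-0.05,0,0.06,0],
    [-1,-0.05,0,0.06,0],
    [-1,-0.05,0,0.06,0],
  ],
)

```text
time: 18.43
tool_pos: [0.5477, -0.1457, 0.1395]
ee_rot: [-2.954, 1.57, 1.96]
wrist_force: [0.3, 0.2, 0.1]
width: 0.0311
```

```bash
python3 g.py 0.5443 -0.1301 0.065 11.6; python3 - <<'E'
from bench import robot
import cv2,numpy as np
from h import *
s=robot.snapshot("wrist");cv2.imwrite("pics/w18.png",s["image"][:,:,::-1]);np.savez("w18.npz",**s)
s=robot.snapshot("scene");cv2.imwrite("pics/s18.png",cv2.resize(s["image"][180:280,210:340,::-1],None,fx=5,fy=5))
E
```

```text
t 18.43 p [ 0.5477 -0.1457  0.1395] phi 11.6 tilt 0.04 F [0.3 0.2 0.1] T [-0.04  0.03  0.03] w 0.0311 q [-0.36  0.15  1.44  0.    1.56 -0.56]
shift [ 0.0746 -0.0002 -0.0159] roll -0.0
```

View pics/w18.png

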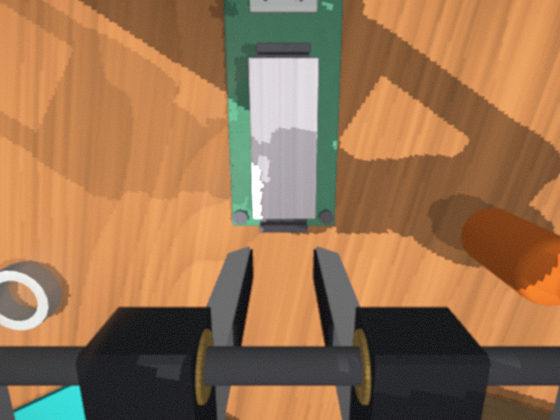

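View pics/s18.png

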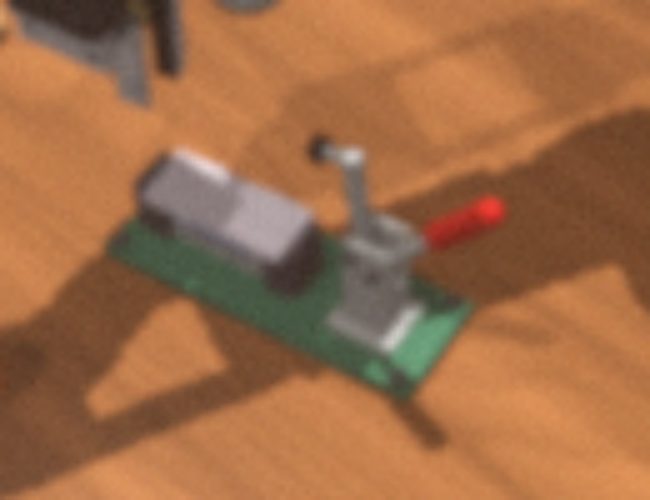

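```bash
python3 - <<'E'
from h import *
s=dict(np.load("w18.npz"));q=np.array([dep(s,p,.06)[:2] for p in [(249.5,58),(319,58),(319,219),(251.5,219)]])
print(q,q.mean(0)); c=np.array([.5364,-.0914]);d=np.array([-.195,.981]);r=q.mean(0)-c
print("along",r@d,"lat",r@np.array([.981,.195]),np.linalg.norm(q[0]-q[3]),np.linalg.norm(q[0]-q[1]))
E
python3 g.py 0.5446 -0.1326 0.07 11.6
```

```text
[[ 0.50392901 -0.04187206]
 [ 0.5485517  -0.03275833]
 [ 0.57337854 -0.13996488]
 [ 0.52480936 -0.14988702]] [ 0.53766715 -0.09112057]
along 2.7024156273062383e-05 lat 0.0012975653569856133 0.11001463987318523 0.04554387330067518
t 18.53 p [ 0.547  -0.1444  0.1386] phi 11.7 tilt 0.15 F [-0.5  0.1 -0.3] T [-0.11  0.04  0.02] w 0.0233 q [-0.36  0.15  1.44  0.    1.56 -0.56]
shift [ 0.0686  0.0002 -0.0119] roll 0.0018
```

Centred. Press both ends with the shut fingers.

Emit:
send_rows(
  increments=[
    [-1,0.01,0,-0.012,0],
    [-1,0.03,0,-0.012,0],
    [-1,0.05,0,-0.012,0],
    [-1,0.06,0,-0.012,0],
    [-1,0.066,0,-0.012,0],
  ],
)

```text
time: 18.95
tool_pos: [0.5436, -0.1319, 0.071]
ee_rot: [-2.183, 1.566, 2.735]
wrist_force: [0.2, 0.1, -0.0]
width: 0.0003
```

Emit:
send_rows(
  increments=[
    [-1,0,0,0,0],
    [-1,0.005,0,0,0],
    [-1,0.01,0,0,0],
    [-1,0.015,0,0,0],
    [-1,0.018,0,0,0],
  ],
)

```text
time: 19.37
tool_pos: [0.5463, -0.1338, 0.0601]
ee_rot: [1.058, 1.568, -0.309]
wrist_force: [-9.1, 2.9, 27.1]
width: 0.0005
```

```bash
python3 g.py 0.5446 -0.1326 0.06 11.6
```

```text
t 19.37 p [ 0.5463 -0.1338  0.0601] phi 11.7 tilt 0.16 F [-9.1  2.9 27.1] T [0.58 1.86 0.01] w 0.0005 q [-0.34  0.19  1.55  0.    1.4  -0.55]
shift [ 0.0001 -0.0014 -0.0015] roll 0.0016
```

```bash
python3 - <<'E'
from h import *
c=np.array([.5364,-.0914]);d=np.array([-.195,.981])
for f,uv in(("w10",(281,126)),("w17",(290,184)),("w17",(290,135))):
    s=dict(np.load(f+".npz"))
    for z in(.13,.145,.155):print(f,z,(dep(s,uv,z)[:2]-c)@d)
E
```

```text
w10 0.13 0.06816222624701528
w10 0.145 0.06879761332096179
w10 0.155 0.06922120470359283
w17 0.13 0.06356931575903425
w17 0.145 0.06650128619106277
w17 0.155 0.06845593314574845
w17 0.13 0.07712435301418852
w17 0.145 0.07806726442286512
w17 0.155 0.0786958720286495
```

Emit:
send_rows(
  increments=[
    [-1,-0.022,-0.001,0,0],
    [-1,-0.022,-0.001,-0.03,0],
    [-1,-0.022,-0.001,-0.06,0],
    [-1,-0.022,-0.001,-0.07,0],
    [-1,-0.012,-0.001,-0.07,0],
  ],
)

```text
time: 19.78
tool_pos: [0.5316, -0.0637, 0.07]
ee_rot: [1.234, 1.566, -0.13]
wrist_force: [0.9, -0.3, 0.3]
width: 0.0008
```

Emit:
send_rows(
  increments=[
    [-1,0,0,0,0],
    [-1,0.005,0,0,0],
    [-1,0.009,0,0,0],
    [-1,0.012,0,0,0],
    [-1,0.012,0,0,0],
  ],
)

```text
time: 20.2
tool_pos: [0.5305, -0.0662, 0.0601]
ee_rot: [0.884, 1.57, -0.484]
wrist_force: [-8.7, 2.2, 22.0]
width: 0.0007
```

```bash
python3 g.py 0.5311 -0.0649 0.06 11.6
```

```text
t 20.2 p [ 0.5305 -0.0662  0.0601] phi 11.6 tilt 0.04 F [-8.7  2.2 22. ] T [0.43 1.78 0.02] w 0.0007 q [-0.23  0.13  1.62 -0.    1.39 -0.43]
shift [ 0.0001  0.0009 -0.0012] roll 0.0004
```

Emit:
send_rows(
  increments=[
    [-1,-0.035,0,0,0],
    [-1,-0.07,0,0,0],
    [-1,-0.105,0,0,0],
    [-1,-0.14,0,0,0],
    [-1,-0.175,0,0,0],
  ],
)

```text
time: 20.62
tool_pos: [0.5301, -0.0664, 0.2318]
ee_rot: [-1.464, 1.57, -2.832]
wrist_force: [0.0, -0.0, 0.9]
width: 0.0005
```

```bash
python3 g.py 0.5042 0.0705 0.22 11.4; python3 - <<'E'
from bench import robot
import cv2,numpy as np
from h import *
s=robot.snapshot("wrist");cv2.imwrite("pics/w19.png",s["image"][:,:,::-1]);np.savez("w19.npz",**s)
E
```

```text
t 20.62 p [ 0.5301 -0.0664  0.2318] phi 11.6 tilt 0.04 F [ 0.  -0.   0.9] T [-0.07  0.05  0.04] w 0.0005 q [-0.23  0.05  1.36 -0.    1.73 -0.43]
shift [ 0.0117  0.0022 -0.1393] roll 0.0033
```

View pics/w19.png

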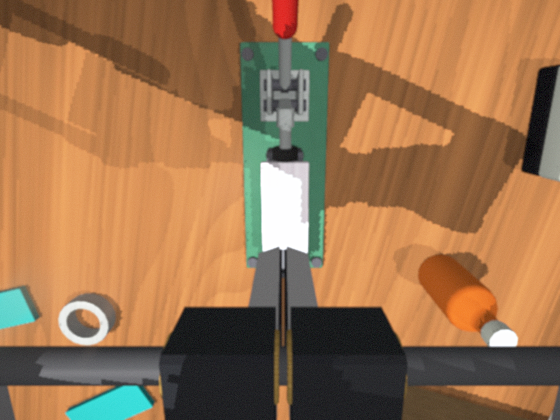

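Emit:
send_rows(
  increments=[
    [-1,0,0.001,-0.03,0],
    [-1,0,0.002,-0.065,0],
    [-1,0,0.002,-0.1,0],
    [-1,0,0.002,-0.13,0],
    [-1,0.005,0.002,-0.137,0],
  ],
)

```text
time: 21.08
tool_pos: [0.5044, 0.0721, 0.2262]
ee_rot: [2.201, 1.568, 0.837]
wrist_force: [0.4, 0.5, 0.1]
width: 0.0005
```

Emit:
send_rows(
  increments=[
    [-1,0.02,0,0,0],
    [-1,0.02,0,0,0],
    [-1,0.02,0,0,0],
  ],
)

```text
time: 21.33
tool_pos: [0.5038, 0.0683, 0.2039]
ee_rot: [-1.589, 1.567, -2.957]
wrist_force: [0.5, 0.5, 0.2]
width: 0.0004
```

```bash
python3 g.py 0.5036 0.0735 0.16 11.4; python3 - <<'E'
from bench import robot
import cv2,numpy as np
from h import *
s=robot.snapshot("wrist");cv2.imwrite("pics/w20.png",s["image"][:,:,::-1]);np.savez("w20.npz",**s)
s=robot.snapshot("scene");cv2.imwrite("pics/s20.png",cv2.resize(s["image"][160:280,230:370,::-1],None,fx=5,fy=5))
# predicted grip pixel in wrist
s=dict(np.load("w20.npz"));d=np.array([-.195,.981])
print(proj(s,[*(np.array([.5364,-.0914])+.184*d),.15]),proj(s,[*(np.array([.5364,-.0914])+.202*d),.172]))
E
```

```text
t 21.33 p [0.5038 0.0683 0.2039] phi 11.6 tilt 0.22 F [0.5 0.5 0.2] T [-0.05  0.06  0.03] w 0.0004 q [ 0.02 -0.    1.47 -0.    1.68 -0.18]
shift [ 0.0439  0.001  -0.0051] roll 0.0039
[284.94429225 199.95162773] [285.24607713 178.72792093]
```

View pics/w20.png

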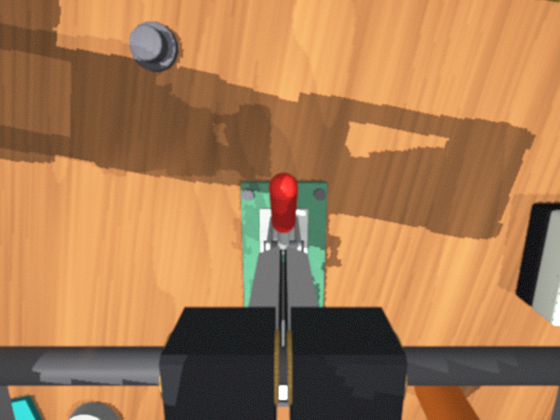

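View pics/s20.png

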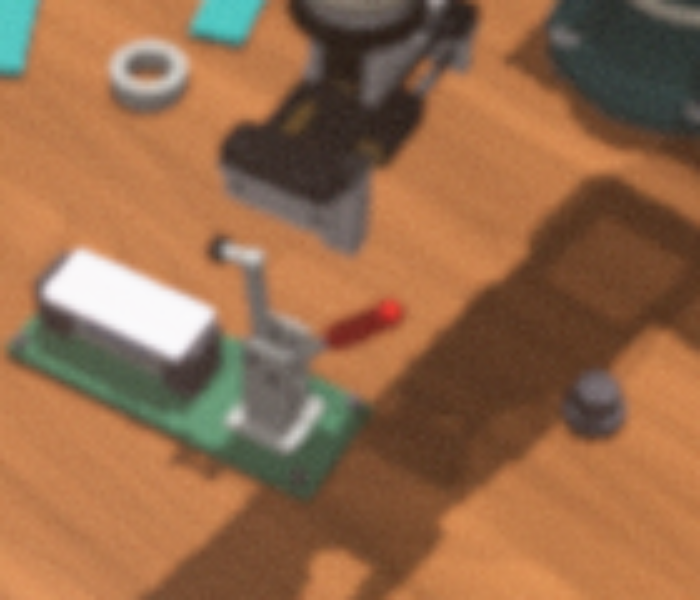

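Emit:
send_rows(
  increments=[
    [-1,0.015,0.001,-0.006,0],
    [-1,0.03,0.001,-0.006,0],
    [-1,0.038,0.001,-0.006,0],
    [-1,0.038,0.001,-0.006,0],
    [-1,0.038,0.001,-0.006,0],
  ],
)

```text
time: 21.85
tool_pos: [0.5043, 0.075, 0.168]
ee_rot: [-1.165, 1.571, -2.532]
wrist_force: [-0.1, -0.1, 0.7]
width: 0.0003
```

```bash
cat >> g.py <<'E'
r=p[:2]-np.array([.5364,-.0914]);print("seat x,y,z",(r@[-.195,.981]).round(4),(r@[-.981,-.195]).round(4),(p[2]-.04).round(4))
E
python3 g.py
```

```text
t 21.85 p [0.5043 0.075  0.168 ] phi 11.6 tilt 0.0 F [-0.1 -0.1  0.7] T [-0.03  0.06  0.01] w 0.0003 q [ 0.04  0.01  1.53 -0.    1.61 -0.17]
seat x,y,z 0.1695 -0.001 0.128
```

Emit:
send_rows(
  increments=[
    [-1,0.015,0,-0.003,0],
    [-1,0.025,0,-0.013,0],
    [-1,0.034,0,-0.021,0],
    [-1,0.042,0,-0.028,0],
    [-1,0.05,0,-0.033,0],
  ],
)

```text
time: 22.27
tool_pos: [0.5008, 0.1068, 0.1209]
ee_rot: [1.151, 1.561, -0.217]
wrist_force: [3.4, -1.9, 1.8]
width: 0.0003
```

```bash
python3 g.py;python3 - <<'E'
from bench import robot
import cv2
s=robot.snapshot("scene");cv2.imwrite("pics/s21.png",cv2.resize(s["image"][160:280,230:370,::-1],None,fx=5,fy=5))
E
```

```text
t 22.27 p [0.5008 0.1068 0.1209] phi 11.6 tilt 0.53 F [ 3.4 -1.9  1.8] T [-0.44 -0.46 -0.04] w 0.0003 q [ 0.1   0.03  1.6  -0.    1.5  -0.1 ]
seat x,y,z 0.2014 -0.0037 0.0809
```

View pics/s21.png

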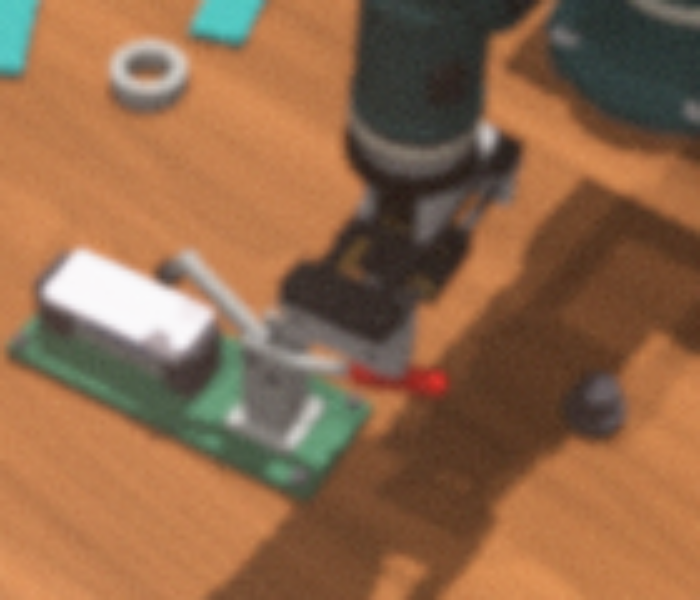

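Emit:
send_rows(
  increments=[
    [-1,0.01,-0.002,-0.003,0],
    [-1,0.02,-0.003,-0.006,0],
    [-1,0.028,-0.003,-0.009,0],
    [-1,0.036,-0.003,-0.01,0],
    [-1,0.042,-0.003,-0.01,0],
  ],
)

```text
time: 22.73
tool_pos: [0.4923, 0.1168, 0.0852]
ee_rot: [0.571, 1.569, -0.795]
wrist_force: [-25.9, -4.7, 68.0]
width: 0.0005
```

```bash
python3 g.py;python3 - <<'E'
from bench import robot
import cv2
s=robot.snapshot("scene");cv2.imwrite("pics/s22.png",cv2.resize(s["image"][160:280,230:370,::-1],None,fx=5,fy=5))
E
```

```text
t 22.73 p [0.4923 0.1168 0.0852] phi 11.7 tilt 0.1 F [-25.9  -4.7  68. ] T [-1.07  5.14 -0.02] w 0.0005 q [ 0.12  0.04  1.66 -0.    1.44 -0.08]
seat x,y,z 0.2129 0.0027 0.0452
```

View pics/s22.png

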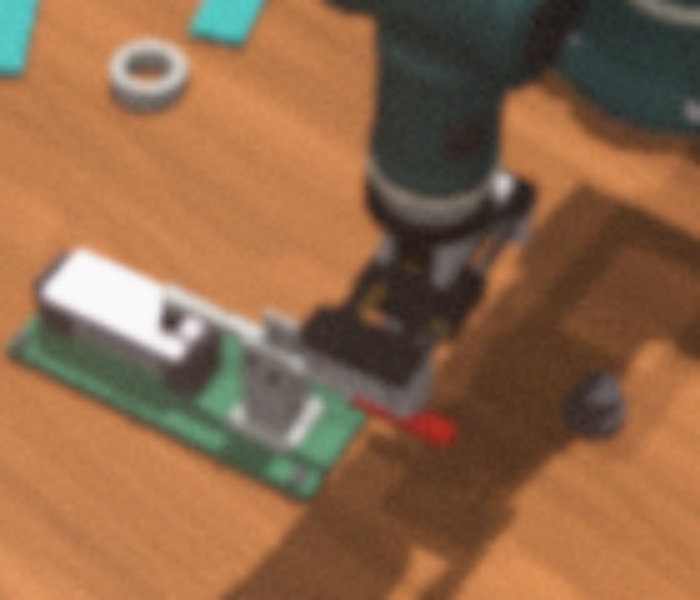

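End stop reached (68 N); the pad is on the plate. Lift straight off.

Emit:
send_rows(
  increments=[
    [-1,-0.02,0,0,0],
    [-1,-0.05,0,0,0],
    [-1,-0.09,0,0,0],
    [-1,-0.13,0,0,0],
    [-1,-0.15,0,0,0],
  ],
)

```text
time: 23.2
tool_pos: [0.4936, 0.1175, 0.2304]
ee_rot: [1.572, 1.565, 0.206]
wrist_force: [-0.6, 0.5, 1.3]
width: 0.0007
```

Emit:
send_rows(
  increments=[
    [-1,0,0,-0.02,0],
    [-1,0,0,-0.02,0],
    [-1,0,0,-0.02,0],
    [-1,0,0,-0.02,0],
    [-1,0,0,-0.02,0],
  ],
)

```text
time: 23.62
tool_pos: [0.4878, 0.1361, 0.2241]
ee_rot: [-1.545, 1.568, -2.912]
wrist_force: [-0.8, -0.3, 0.2]
width: 0.0006
```

```bash
python3 g.py;python3 - <<'E'
from bench import robot
import cv2,numpy as np
s=robot.snapshot("scene");a=cv2.resize(s["image"][180:280,210:340,::-1],None,fx=6,fy=6,interpolation=cv2.INTER_CUBIC);cv2.imwrite("pics/s23.png",a)
s=robot.snapshot("top");cv2.imwrite("pics/t23.png",s["image"][:,:,::-1])
E
```

```text
t 23.62 p [0.4878 0.1361 0.2241] phi 11.7 tilt 0.18 F [-0.8 -0.3  0.2] T [-0.07  0.07 -0.05] w 0.0006 q [ 0.16 -0.01  1.44 -0.    1.72 -0.04]
seat x,y,z 0.2327 0.0034 0.1841
```

View pics/s23.png

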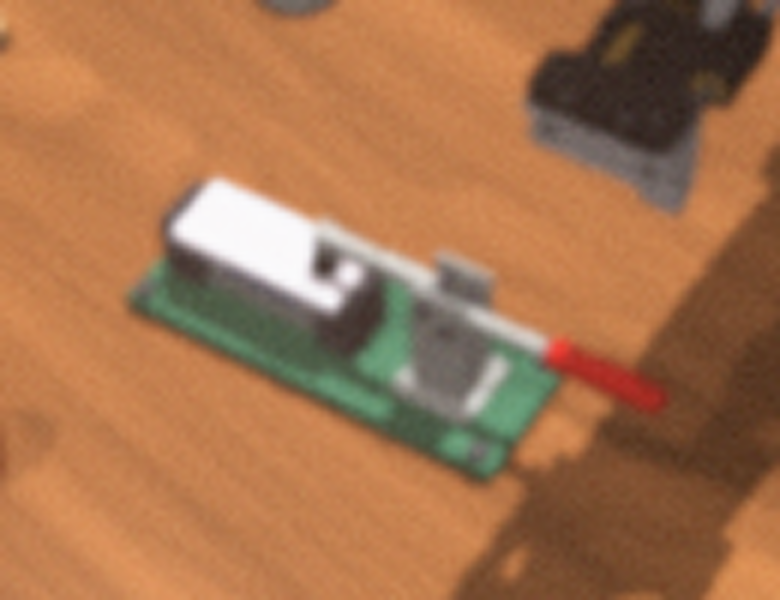

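View pics/t23.png

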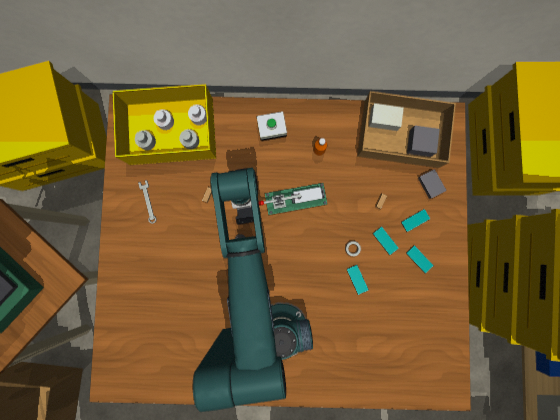

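```bash
python3 -c "
from bench import robot
print(robot.close_job())"
```

```text
the job is handed in; nothing more can be done
None
```

I handed the job in at about 23.7 s: both plates are pressed flat in the nest and the clamp is shut, but close_job gave no verdict.

- **Blue plate:** I laid it in the nest and pressed it down in the grip and then at each end. The fingertips stopped at z = 50.0 and 50.1 mm, which is its flat height. It sits about 4.5 mm off centre, away from the clamp; this is inside the 7 mm limit but against the step on that side.
- **Aluminium plate:** I laid it on top and pressed it the same way, stopping at z = 60.1 mm at both ends. The camera put it about 0 mm off along the nest and 1.3 mm across.
- **Clamp:** I pushed the handle down to its end stop; the wrist force peaked at 68 N there, under the 120 N limit. After the arm lifted away, the handle stayed nearly level with the pad on the larger plate.
- **Everything else:** The oil, wrench, collar and cup look unmoved in the last top picture, and the arm was clear of everything.

- **Not measured:** I could not measure the pad force or the exact handle angle; I judged both only from pictures and from hitting the end stop.
- **Disagreement:** My first camera estimates of the plate centres, made from their outlines, were off by a few mm because of perspective. I corrected this from the plate edges before placing the larger plate, but the blue plate had already been placed with that error.

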